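# Set up the beadwork stall's sloping display

### The job

Set up the stall's display: stack all the bead cases flat on the sloping stand, lengthwise up the slope, centred across it and squarely one upon another, each with its lower end against the backstop. Then lift every cast buckle out of the open mould and lay it flat, loop side up, on top of the topmost case. Finally lay the cover plate back on the emptied mould, edges flush all round, leaving the jars, spools, cup and bottle where they stand.

Things in the scene. Friction and masses are not known exactly. Their poses are not given: they have to be found in the camera images.
- ramp: fixed tilted board of the wooden stand, 150 mm up the slope x 140 wide x 10 thick, sloping 0.26 rad. Origin: on its upper face, at the foot of the backstop's face, midway across, 42 mm above the table. x points up the slope, away from the backstop, y across, z square out of the board. The backstop, 100 mm wide, 10 thick, 110 high along z, stands at the low end (x -10 to 0 mm), nearest the robot
- mould: fixed terracotta-coloured casting mould, open on top, 100 (x) x 150 (y) x 30 high; origin at the centre of its underside. Two cavities 63 (x) x 47 (y), 10 deep, at y = -36 and +36 mm: buckle1 starts in the -y one, buckle2 in the +y one; one may be empty
- case1: loose closed bead case with blue lid frame, 120 (x) x 68 (y) x 30 high, flat top and bottom, 0.13 to 0.25 kg; origin at the centre of its underside, z up. May be absent. Starts flat on the table, lid up; should it tumble, either way up will do
- case2: loose closed bead case with red lid frame, 120 (x) x 68 (y) x 30 high, flat top and bottom, 0.13 to 0.25 kg; origin at the centre of its underside, z up. May be absent. Starts flat on the table, lid up; should it tumble, either way up will do
- case3: loose closed bead case with green lid frame, 120 (x) x 68 (y) x 30 high, flat top and bottom, 0.13 to 0.25 kg; origin at the centre of its underside, z up. May be absent. Starts flat on the table, lid up; should it tumble, either way up will do
- case4: loose closed bead case with yellow lid frame, 120 (x) x 68 (y) x 30 high, flat top and bottom, 0.13 to 0.25 kg; origin at the centre of its underside, z up. May be absent. Starts flat on the table, lid up; should it tumble, either way up will do
- cover: loose terracotta-coloured cover plate of the mould, 100 (x) x 150 (y) x 12 thick, 0.35 kg, with a dark steel grip bar along its y on top, 18 (x) x 70 (y), from 12 to 34 mm above the underside; origin at the centre of its underside, z up. Starts flat on the table on the robot's side of the mould
- buckle1: loose cast metal belt buckle: plate 60 (x) x 44 (y) x 10 thick with a raised loop block on top, 34 (x) x 16 (y), from 10 to 30 mm above the underside, to grip it by; about 0.11 kg; origin at the centre of its underside, z up. In the mould its plate lies flush with the mould's top. May be absent
- buckle2: loose cast metal belt buckle: plate 60 (x) x 44 (y) x 10 thick with a raised loop block on top, 34 (x) x 16 (y), from 10 to 30 mm above the underside, to grip it by; about 0.11 kg; origin at the centre of its underside, z up. In the mould its plate lies flush with the mould's top. May be absent
- spool: bystander: white thread spool, 42 mm wide, 61 high, origin at the centre of its underside; to be left alone
- spool2: bystander: red thread spool, 42 mm wide, 51 high, origin at the centre of its underside; to be left alone
- jar: bystander: amber jar, 56 mm wide, 75 high, origin at the centre of its underside; to be left alone
- jar2: bystander: clear jar with blue cap, 52 mm wide, 65 high, origin at the centre of its underside; to be left alone
- cup: bystander: blue ceramic cup, 72 mm wide, 85 high, origin at the centre of its underside; to be left alone
- bottle: bystander: green bottle, 64 mm wide, 190 high, origin at the centre of its underside; to be left alone
Not all that is in view belongs to the job. Leave any pink look-alike of the case3 alone.

How it is judged:
By the outcome, as a careful person would: the job done as asked, in the order asked, and still so for the second after the job is handed in, with the robot touching nothing.
Of case1, case2, case3, case4 only 3 to 4 are there at a start; the rules pass over those that are not, and their reading is None.
Of buckle1, buckle2 only 1 to 2 are there at a start; the rules pass over those that are not, and their reading is None.
At some moment in a run one of cover may be knocked a few centimetres aside while the robot is not near it.
Once in a run the grip may slacken for a moment while it holds something.
It also fails if it takes over 210 s, if anything falls off the work surface, if the arm or the gripper's body presses on something with over 40 N, if the wrist force passes 120 N, or if a joint passes its speed limit or range.

### The arm

A 6-joint arm with a two-finger parallel gripper is mounted at the origin on the work surface. World frame = base frame: x ahead of the robot, y to its left, z up, the work surface at z = 0. Lengths are in m, angles in rad, forces in N, time in s.
With the tool pointing down it reaches from about 0.25 to 0.775 m from the base axis. Payload 4 kg.
Tool frame: the origin (TCP) lies midway between the tips of the shut fingers; the grasp point (between the pads) lies 19 mm behind it (robot.tcp_to_grasp is the z of the grasp point in the tool frame, in m); z points along the fingers, y is the line along which they close (so a half turn about z gives the same grasp; the last joint's range is limited). The gripper opens to 94 mm and grips with 3 to 60 N. Pads are 16 mm wide; open, the fingers measure 119 mm over their backs; the gripper's body (75 mm by 177 mm) begins 78 mm behind the grasp point.
Start: joints at [1.061, 0.087, 1.371, -0, 1.684, -0.103], TCP at [0.218, 0.505, 0.206] pointing down, gripper open.
Joint ranges: [-3.1, 3.1], [-0.76, 2.03], [0.27, 2.55], [-1.08, 4.22], [0.17, 2.65], [-2.57, 2.57]. Speed limits (rad/s): [2.79, 2.79, 3.14, 3.14, 3.14, 3.14].

### API

Orientations are given as [roll, pitch, yaw] about the fixed x, y, z axes, in that order (R = Rz(yaw) Ry(pitch) Rx(roll)).
In Python, from bench import robot gives the robot as it stands. The module is installed in compiled form; this text tells all that it offers.
- The arm moves only by the tool move_arm, never from a script. Its argument "motion" is one flat list of numbers, 7 for each row, row after row: the turn, a rotation vector about the tool's x, y, z in units of 45 degrees (1.0 is 45 degrees), then the shift along the tool's x, y, z in units of 100 mm (1.0 is 100 mm), then the opening, from 0 (shut) to 1 (fully open). A call has 1 to 12 rows; each row shifts and turns the commanded pose from where the row before left it, along the tool's axes as they then stand; what a row does not reach is not made up. A row lasts 1/12 s, in which the tool goes at most 41.7 mm and 7.16 degrees, less where a joint would pass 70% of its speed; a pose out of reach is approached as far as the arm can. A call with a number of a shift or a turn outside -1 to 1 is refused whole. A call with a gripper value outside its range is refused whole. The fingers move at their own pace and stop on an object; the grip force is fixed at half the most. Time passes only in rows, so rows that do not move let the fingers close. It gives the time, the measured TCP pose, the force, the opening and the grip force at its end, in the units of the state.
- robot.get_obs(): the state, without advancing time (a new reading comes with each control period).
- robot.snapshot(name): name is "side" or "top"; returns the picture (480x640x3 uint8, red, green, blue); there is no depth.
- robot.get_calibration(name): a dict with "fx", "fy", "cx", "cy" (pixels), "R" (3x3) and "t" (3): a world point X has camera coordinates R X + t. Camera axes: x right, y down, z forward; pixel columns grow to the right and rows downward; lengths in m; the calibration is good to about 2 mm. A picture is of the moment at which its call begins. get_calibration takes no time and is no camera call.
- robot.close_job(): hands the job in; it is judged then, once.
The state is a dict: "time": time; "joint_positions": joint angles; "qvel": joint speeds; "joint_torque": joint torques, N m; "tool_pos": TCP position; "ee_rot": TCP orientation; "wrist_force": force on the tool from outside, world axes, zero at the start; "wrist_torque": the same for the moment, N m; "width": finger opening in m; "finger_force": force on a finger pad.
Only numpy, scipy, OpenCV 4.12 (cv2) and the standard library are available. Lean on these libraries where they do the work, as an engineer would, in place of code of your own. Each camera call takes 0.05 s, during which the arm holds its last target. There are 200 camera calls.

## Working session

There is one attempt and no reset: what is moved stays moved. The work goes in short steps, Python scripts to look and compute and a tool call to move; the robot and the scene stay as the last step left them, time stands still between calls to the robot, and variables do not carry over. Pictures are saved under pics/ and viewed, at most 14 in all, crops included, and the job is handed in when it is done.

Besides the shell and the picture viewer there is one more tool, called after "Emit:" as name(argument=value, ...) on one line, values as JSON. move_arm: Moves the arm, as the interface text tells. Shifts and turns lie within -1 to 1; 1 stands for 100 mm of shift or 45 degrees of turn. Its arguments: {"type":"object","properties":{"motion":{"type":"array","items":{"type":"number"}}},"required":["motion"]}

```bash
mkdir -p pics; ls; python3 - <<'E'
from bench import robot
import cv2,numpy as np
for n in("side","top"):
    im=robot.snapshot(n); cv2.imwrite(f"pics/{n}0.png",im[:,:,::-1])
    c=robot.get_calibration(n); print(n,{k:np.round(v,4).tolist() for k,v in c.items()})
print(robot.get_obs()); print(robot.tcp_to_grasp)
E
```

```text
pics
side {'fx': 579.3629, 'fy': 579.3629, 'cx': 312.779, 'cy': 242.6934, 'R': [[-0.9976, -0.0699, -0.0006], [-0.0419, 0.6047, -0.7953], [0.056, -0.7933, -0.6062]], 't': [0.5421, 0.0718, 1.7264]}
top {'fx': 457.0421, 'fy': 457.0421, 'cx': 323.9824, 'cy': 239.0455, 'R': [[0.16, -0.9871, 0.0032], [-0.9652, -0.1571, -0.2092], [0.207, 0.0304, -0.9779]], 't': [-0.0495, 0.5271, 1.0249]}
{'time': 0.1, 'joint_positions': array([ 1.06089897e+00,  8.78688706e-02,  1.37207094e+00, -3.38418037e-05,
        1.68359267e+00, -1.03118441e-01]), 'qvel': array([-2.90665727e-06, -1.49259083e-04, -4.75353985e-03, -1.67321051e-04,
       -2.17509894e-04, -1.44626685e-03]), 'joint_torque': array([ 2.68090414e-03, -3.41252697e+01, -3.03302014e+01,  7.20025320e-02,
        3.04343447e-02, -9.84535154e-05]), 'tool_pos': array([0.21739624, 0.5046849 , 0.20444422]), 'ee_rot': array([-3.13965967e+00, -1.66222195e-04,  2.73480980e+00]), 'wrist_force': array([ 0.63564073,  0.05212317, -1.18999083]), 'wrist_torque': array([0.01665218, 0.04833298, 0.02827517]), 'finger_force': 0.0, 'width': 0.09396252591064146}
-0.0188
```

View pics/side0.png

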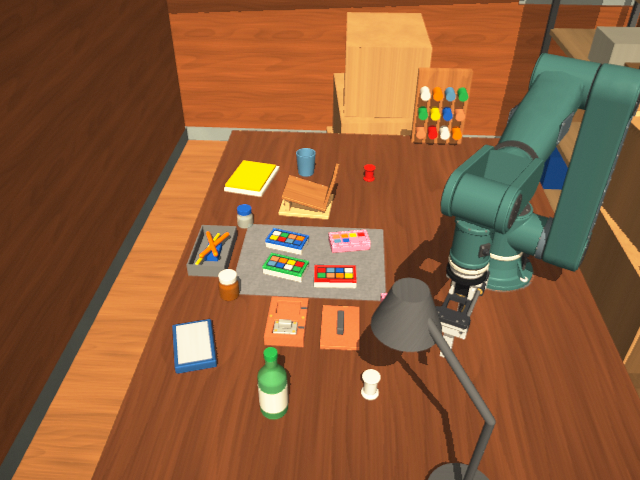

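View pics/top0.png

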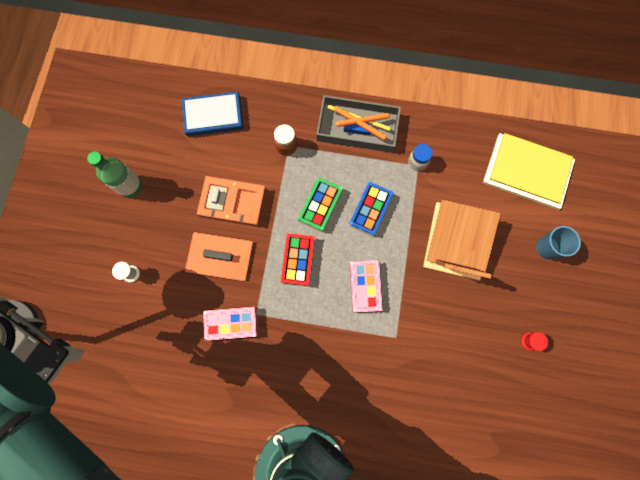

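Top view: green case (320,204), blue (371,209), red (298,260); pink look-alikes at (366,286) and (230,323); yellow book (530,170) is no case. Mould at (232,201) with what looks like one buckle on its left (216,197); cover at (221,256); stand at (462,240) with its backstop at the lower side. Next, a close crop of each.

```bash
python3 - <<'E'
import cv2,numpy as np
t=cv2.imread("pics/top0.png"); s=cv2.imread("pics/side0.png")
def crop(im,x0,y0,w,h,W,H):
    return cv2.resize(im[y0:y0+h,x0:x0+w],(W,H),interpolation=cv2.INTER_CUBIC)
a=crop(t,415,190,100,100,400,400); b=crop(s,270,155,80,70,400,350)
c=np.zeros((400,800,3),np.uint8); c[:,:400]=a; c[:350,400:]=b
cv2.imwrite("pics/c1.png",c)
a=crop(t,180,165,220,130,800,473)
cv2.imwrite("pics/c2.png",a)
E
```

```text
(no output)
```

View pics/c1.png

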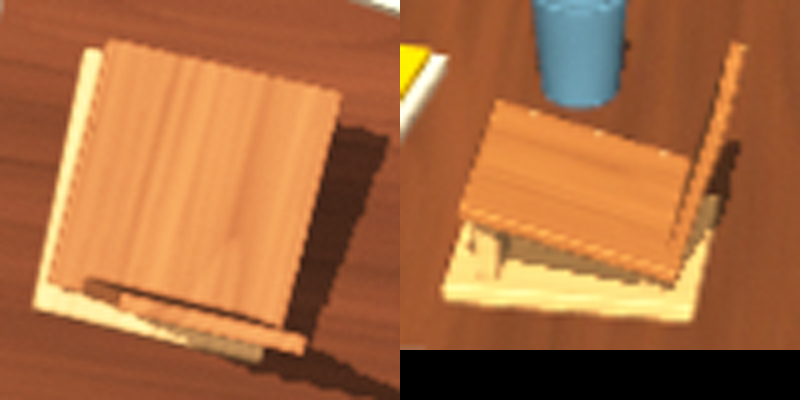

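View pics/c2.png

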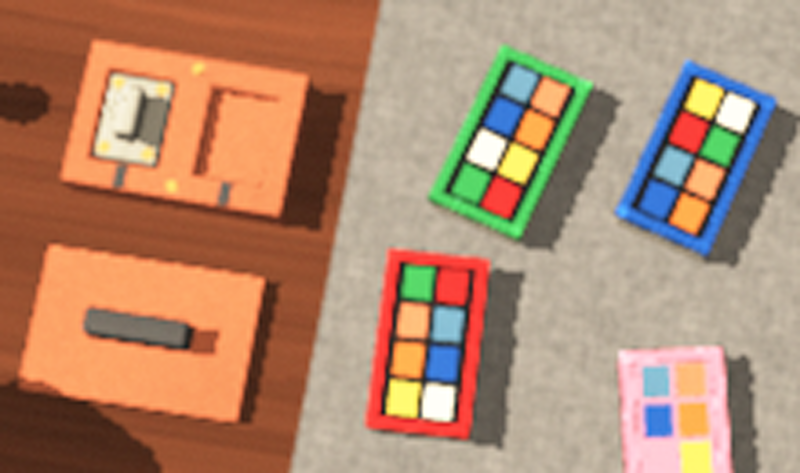

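One buckle only, in the mould's left (+y) cavity (216,197); stand corners in the top view about (442,200), (500,214), (486,271), (427,261), backstop on the robot side. Candidates for cases: green (320,204), blue (371,209), red (298,260); rejected: pink ×2 (366,286), (230,323), yellow book.

```bash
cat > h.py <<'E'
from bench import robot
import cv2,numpy as np
CAL={n:robot.get_calibration(n) for n in("side","top")}
def ray(n,uv):
    c=CAL[n];R=np.array(c["R"]);t=np.array(c["t"]);uv=np.atleast_2d(uv).astype(float)
    d=np.c_[(uv[:,0]-c["cx"])/c["fx"],(uv[:,1]-c["cy"])/c["fy"],np.ones(len(uv))]@R
    return -R.T@t,d
def onz(n,uv,z):
    o,d=ray(n,uv); return o+d*((z-o[2])/d[:,2])[:,None]
def tri(a,b):   # top pixel, side pixel -> point, miss distance
    o1,d1=ray("top",a);o2,d2=ray("side",b);d1=d1[0]/np.linalg.norm(d1);d2=d2[0]/np.linalg.norm(d2)
    s=np.linalg.lstsq(np.c_[d1,-d2],o2-o1,rcond=None)[0];p=o1+s[0]*d1;q=o2+s[1]*d2
    return (p+q)/2,np.linalg.norm(p-q)
def proj(n,X):
    c=CAL[n];p=np.atleast_2d(X)@np.array(c["R"]).T+np.array(c["t"])
    return np.c_[p[:,0]/p[:,2]*c["fx"]+c["cx"],p[:,1]/p[:,2]*c["fy"]+c["cy"]]
HUE={"green":(50,75,130,60),"blue":(100,118,150,90),"red":(0,5,180,120),"red2":(175,180,180,120),"terra":(6,14,120,150)}
def mask(im,col):
    h=cv2.cvtColor(im,cv2.COLOR_RGB2HSV);lo,hi,s,v=HUE[col]
    m=cv2.inRange(h,(lo,s,v),(hi,255,255))
    return m|mask(im,"red2") if col=="red" else m
def hull(im,col,box):
    x0,y0,x1,y1=box;m=mask(im,col);k=np.zeros_like(m);k[y0:y1,x0:x1]=m[y0:y1,x0:x1]
    n,l,st,_=cv2.connectedComponentsWithStats(k);i=1+np.argmax(st[1:,4])
    p=np.argwhere(l==i)[:,::-1].astype(np.int32);return cv2.convexHull(p)[:,0].astype(float)
def rect(n,h,z):
    P=onz(n,h,z)[:,:2];(c,s,a)=cv2.minAreaRect((P*1000).astype(np.float32))
    if s[0]<s[1]: a+=90;s=(s[1],s[0])
    a=(a+90)%180-90
    return np.round(c,1),np.round(s,1),round(a,1)   # mm, long side angle deg
def cen(h):
    m=cv2.moments(h.astype(np.float32).reshape(-1,1,2));return np.array([m["m10"],m["m01"]])/m["m00"]
E
python3 - <<'E'
from h import *
t=cv2.imread("pics/top0.png")[:,:,::-1].copy();s=cv2.imread("pics/side0.png")[:,:,::-1].copy()
for n in("top","side"): print(n,"cam",ray(n,[[0,0]])[0].round(3))
T={"green":(295,170,346,235),"blue":(346,178,398,240),"red":(277,230,320,290)}
S={"green":(255,250,312,285),"blue":(260,225,313,257),"red":(308,257,362,290)}
for k in T:
    a=hull(t,k,T[k]);b=hull(s,k,S[k])
    print(k,"top",rect("top",a,.03),"side",rect("side",b,.03),"tri",tri(cen(a),cen(b)))
for nm,bx,bs,z in(("cover",(180,228,260,285),(316,300,363,355),.012),("mould",(192,172,270,230),(258,290,314,350),.03)):
    a=hull(t,"terra",bx);b=hull(s,"terra",bs)
    print(nm,"top",rect("top",a,z),"side",rect("side",b,z),"tri",tri(cen(a),cen(b)))
for a,b in(((442,200),(289.4,175)),((442,200),(282,198)),((500,213.7),(289.4,175)),((486.2,271),(328,186.6)),((427.5,261.2),(324.4,210))):
    print(a,b,tri(a,b))
for uv,z in(((442,200),.0806),((500,213.7),.0806),((486.2,271),.045),((427.5,261.2),.042)): print(uv,onz("top",uv,z).round(4))
E
```

```text
top cam [0.305 0.003 1.113]
side cam [0.447 1.364 1.104]
green top (array([620.8,  60.1]), array([118. ,  66.5]), -15.8) side (array([619.3,  67.2]), array([119.3,  73.9]), -15.7) tri (array([0.62070895, 0.06060852, 0.02408204]), np.float64(0.0020054590974104463))
blue top (array([630. , -65.6]), array([118.6,  65.8]), -15.7) side (array([628.4, -57.7]), array([118.6,  74. ]), -15.1) tri (array([ 0.62980905, -0.06575625,  0.02371516]), np.float64(0.0026025872252383596))
red top (array([475.3,  91.4]), array([119.2,  66.9]), 2.8) side (array([473.9,  97.3]), array([116.8,  73.7]), 1.7) tri (array([0.47453138, 0.0917958 , 0.02409218]), np.float64(0.00116711544290037))
cover top (array([454.7, 297.8]), array([177.5, 102.1]), -89.7) side (array([452.3, 286.2]), array([199.7, 100.7]), -89.4) tri (array([0.45319353, 0.29184883, 0.013146  ]), np.float64(0.0027398000100930108))
mould top (array([599.3, 283.1]), array([193.4, 133.9]), -80.7) side (array([597.4, 297.1]), array([196.3, 150.4]), -86.0) tri (array([0.60378013, 0.28733278, 0.01621705]), np.float64(0.012684724683581698))
(442, 200) (289.4, 175) (array([ 0.63084855, -0.2051012 ,  0.16841597]), np.float64(0.001321434848866864))
(442, 200) (282, 198) (array([ 0.66249743, -0.22664339,  0.0683995 ]), np.float64(0.004075897792266859))
(500, 213.7) (289.4, 175) (array([ 0.65063297, -0.36410463,  0.07413841]), np.float64(0.0010877459181439187))
(486.2, 271) (328, 186.6) (array([ 0.51629714, -0.35574927,  0.0380874 ]), np.float64(0.0020035922006226463))
(427.5, 261.2) (324.4, 210) (array([ 0.51982846, -0.21682958,  0.03311959]), np.float64(0.0009683511141772323))
(442, 200) [[ 0.6604 -0.2243  0.0806]]
(500, 213.7) [[ 0.649  -0.3619  0.0806]]
(486.2, 271) [[ 0.5159 -0.3536  0.045 ]]
(427.5, 261.2) [[ 0.5176 -0.215   0.042 ]]
```

```bash
python3 - <<'E'
from h import *
t=cv2.imread("pics/top0.png")[:,:,::-1].copy();s=cv2.imread("pics/side0.png")[:,:,::-1].copy()
ht=cv2.cvtColor(t,cv2.COLOR_RGB2HSV);hs=cv2.cvtColor(s,cv2.COLOR_RGB2HSV)
for n,p in dict(board=(460,235),board2=(480,250),cream=(432,245),wood=(420,220),wood2=(505,200),cover=(200,260),mould=(235,185),mould2=(247,205),woodm=(270,220),woodc=(225,230)).items(): print(n,ht[p[1],p[0]])
for n,p in dict(board=(305,190),wood=(270,190),cover=(330,330),mould=(298,318),wood2=(314,360),wood3=(250,310)).items(): print("s",n,hs[p[1],p[0]])
E
```

```text
board [ 14 153 247]
board2 [ 13 162 240]
cream [ 13 162 238]
wood [  9 176 139]
wood2 [  9 172 157]
cover [ 12 150 252]
mould [ 12 162 244]
mould2 [ 12 149 253]
woodm [  9 173 137]
woodc [  9 170 144]
s board [ 14 182 236]
s wood [ 11 181 158]
s cover [ 12 177 251]
s mould [ 12 175 251]
s wood2 [ 10 172 141]
s wood3 [ 10 178 166]
```

```bash
sed -i 's/"terra":(6,14,120,150)/"terra":(6,20,128,205)/' h.py; python3 - <<'E'
from h import *
t=cv2.imread("pics/top0.png")[:,:,::-1].copy();s=cv2.imread("pics/side0.png")[:,:,::-1].copy()
for nm,bx,bs,z in(("cover",(180,228,260,285),(316,300,363,355),.012),("mould",(192,172,270,230),(258,290,314,350),.03)):
    a=hull(t,"terra",bx);b=hull(s,"terra",bs)
    print(nm,"top",rect("top",a,z),"side",rect("side",b,z),"tri",tri(cen(a),cen(b)))
# buckle plate (bright, low saturation) and grip bar (dark grey)
hs=cv2.cvtColor(t,cv2.COLOR_RGB2HSV)
for nm,m,bx,z in(("buckle",cv2.inRange(hs,(0,0,90),(180,110,255)),(203,178,232,215),.03),("bar",cv2.inRange(hs,(0,0,20),(180,100,140)),(198,240,238,268),.034)):
    HUE["x"]=0
    x0,y0,x1,y1=bx;k=np.zeros_like(m);k[y0:y1,x0:x1]=m[y0:y1,x0:x1]
    l=cv2.connectedComponentsWithStats(k);i=1+np.argmax(l[2][1:,4]);p=np.argwhere(l[1]==i)[:,::-1].astype(np.int32)
    print(nm,rect("top",cv2.convexHull(p)[:,0],z))
m=cv2.inRange(hs,(6,125,195),(22,255,255))
def fit(uv,zf):
    P=np.array([onz("top",u,zf)[0] for u in uv]);return P
# board edges: iterate plane of board
yaw=np.deg2rad(-3.8);o=np.array([.511,-.284,.042])
nrm=np.array([-np.sin(.26)*np.cos(yaw),-np.sin(.26)*np.sin(yaw),np.cos(.26)])
ex=np.array([np.cos(.26)*np.cos(yaw),np.cos(.26)*np.sin(yaw),np.sin(.26)]);ey=np.array([-np.sin(yaw),np.cos(yaw),0])
def onb(uv):
    c,d=ray("top",uv);q=c+d*(((o-c)@nrm)/(d@nrm))[:,None]-o;return np.c_[q@ex,q@ey]*1000
k=m.copy();L=[];Rr=[]
for v in range(215,256,2):
    r=np.where(m[v,425:505])[0]+425;Rr.append((r.max()+.5,v))
g=hs[:,:,1].astype(int)
for v in range(212,256,3):
    L.append((v,[int(x) for x in hs[v,424:448,1]]))
F=[]
for u in range(446,497,3):
    c=np.where(m[190:240,u])[0]+190;F.append((u,c.min()-.5))
R=onb(np.array(Rr));Fp=onb(np.array(F))
pr=np.polyfit(R[:,0],R[:,1],1);pf=np.polyfit(Fp[:,1],Fp[:,0],1)
print("right edge y=",pr,np.std(R[:,1]-np.polyval(pr,R[:,0])),"far x=",pf,np.std(Fp[:,0]-np.polyval(pf,Fp[:,1])))
for l in L[::4]: print(l)
print(onb(np.array([[442,200],[427.5,261.2]])))
E
```

```text
cover top (array([454.7, 284.8]), array([150. , 100.6]), -89.7) side (array([453.4, 289.8]), array([157.7,  97.2]), -89.5) tri (array([0.45458901, 0.2858549 , 0.00446057]), np.float64(0.0020660749867587613))
mould top (array([595.6, 280.6]), array([151.7, 102. ]), 89.5) side (array([592.9, 294.2]), array([179.5, 102.1]), -89.4) tri (array([0.59654456, 0.28411449, 0.01506002]), np.float64(0.004724370616398184))
buckle (array([588.4, 316. ]), array([73.7, 44.2]), -0.8)
bar (array([453.4, 281.7]), array([69.4, 17. ]), 89.7)
right edge y= [-1.48576415e-02 -6.63845007e+01] 0.6443185672126428 far x= [1.23333728e-02 1.52069313e+02] 0.6495340316714554
(212, [175, 174, 175, 174, 173, 174, 174, 171, 173, 160, 115, 80, 80, 87, 127, 166, 160, 163, 159, 158, 160, 162, 161, 164])
(224, [175, 170, 171, 172, 172, 174, 169, 146, 101, 75, 86, 133, 167, 161, 161, 161, 158, 157, 159, 162, 162, 160, 160, 158])
(236, [173, 177, 174, 175, 166, 127, 91, 95, 134, 165, 161, 162, 160, 157, 157, 158, 162, 162, 160, 158, 160, 161, 161, 159])
(248, [172, 175, 151, 109, 88, 132, 163, 160, 161, 159, 159, 157, 159, 160, 161, 161, 159, 161, 161, 160, 160, 161, 162, 163])
[[150.19452937  69.4611249 ]
 [  1.93949905  69.42415766]]
```

```bash
cat >> h.py <<'E'
from scipy.spatial.transform import Rotation as Ro
def down(close_deg,tilt=0.0):
    """tool rotation: closing axis at close_deg (deg, world), tool z down; tilt: ramp tilt about closing axis (ramp z=-tool z)"""
    a=np.deg2rad(close_deg);y=np.array([np.cos(a),np.sin(a),0]);ex=np.array([y[1],-y[0],0])  # ex: horizontal, up-slope if closing=+y
    z=np.array([0,0,-1.])*np.cos(tilt)+ex*np.sin(tilt);x=np.cross(y,z);return np.c_[x,y,z]
def go(pos,R,p0=None,R0=None):
    o=robot.get_obs()
    if p0 is None:p0=o["tool_pos"]
    if R0 is None:R0=Ro.from_euler("xyz",o["ee_rot"]).as_matrix()
    rv=Ro.from_matrix(R0.T@R).as_rotvec()/np.deg2rad(45)
    d=(np.array(pos)-p0)*10
    print("turn",rv.round(3),"rows",int(np.ceil(np.linalg.norm(rv)*45/7.1)),"| shift after turn",(R.T@d).round(3),"before",(R0.T@d).round(3))
    return np.array(pos),R
E
python3 - <<'E'
from h import *
# light direction from bottle tip, lamp position
tip=onz("top",(96,158),.19)[0];sh=onz("top",(185.5,192.5),.0)[0];L=tip-sh;print("bottle tip",tip,"L",L)
s=onz("top",(193,295),0)[0];o,d=ray("side",(405,305));d=d[0]
q=np.linalg.lstsq(np.c_[L,-d],o-s,rcond=None)[0];print("lamp head",s+q[0]*L,o+q[1]*d)
go((.475,.0915,.15),down(92.8))
E
```

```text
bottle tip [0.59662605 0.54195032 0.19      ] L [-0.00631757  0.13767953  0.19      ]
lamp head [0.33837701 0.62840686 0.41379587] [0.34024625 0.62738395 0.41459925]
turn [-0.002 -0.001 -0.58 ] rows 4 | shift after turn [-2.371 -4.253  0.544] before [-4.001 -2.774  0.549]
```

Emit:
move_arm(motion=[0,0,-0.145,0,0,0,1,0,0,-0.145,0,0,0,1,0,0,-0.145,0,0,0,1,0,0,-0.145,0,0,0,1,0,0,0,-0.1,-0.2,0,1,0,0,0,-0.2,-0.35,0.05,1,0,0,0,-0.2,-0.35,0.05,1,0,0,0,-0.2,-0.35,0.05,1,0,0,0,-0.2,-0.35,0.05,1,0,0,0,-0.2,-0.35,0.05,1])

```text
time: 0.93
tool_pos: [0.3373, 0.314, 0.1798]
ee_rot: [-3.141, -0.0, -3.092]
wrist_force: [0.3, -0.1, -0.8]
width: 0.0938
finger_force: 0.0
```

Emit:
move_arm(motion=[0,0,0,-0.2,-0.35,0.05,1,0,0,0,-0.2,-0.35,0.05,1,0,0,0,-0.2,-0.35,0.05,1,0,0,0,-0.2,-0.35,0.05,1,0,0,0,-0.2,-0.35,0.05,1,0,0,0,-0.2,-0.35,0.05,1,0,0,0,-0.1,-0.2,0.05,1,0,0,0,0,0,0,1,0,0,0,0,0,0,1])

```text
time: 1.68
tool_pos: [0.4777, 0.0915, 0.1445]
ee_rot: [3.141, -0.002, -3.096]
wrist_force: [-1.1, 0.4, 0.4]
width: 0.0939
finger_force: 0.0
```

```bash
python3 - <<'E'
from h import *
o=robot.get_obs();print(o["tool_pos"],o["ee_rot"],o["wrist_force"])
t=robot.snapshot("top");s=robot.snapshot("side");cv2.imwrite("pics/t1.png",t[:,:,::-1]);cv2.imwrite("pics/s1.png",s[:,:,::-1])
go((.475,.0915,.005),down(92.8))
# ramp: candidate model points projected, for overlay in both initial pictures
yaw=np.deg2rad(-4.6);b=.26;h=np.array([np.cos(yaw),np.sin(yaw),0]);ey=np.array([-np.sin(yaw),np.cos(yaw),0]);ex=h*np.cos(b)+np.array([0,0,np.sin(b)]);ez=np.cross(ex,ey)
c=np.array([.5845,-.2868,0]);org=c-h*.0725;org[2]=.042;print("org",org)
P=lambda x,y,z=0:org+x*ex+y*ey+z*ez
pts={"farL":P(.15,.07),"farR":P(.15,-.07),"nearL":P(0,.07),"bsfootL":P(0,.05),"bsfootR":P(0,-.05),"bsTopL":P(0,.05,.11),"bsTopR":P(0,-.05,.11),"bsTopbackR":P(-.01,-.05,.11)}
for k,v in pts.items():print(k,proj("top",v)[0].round(1),((proj("top",v)[0]-[415,190])*4).round(0),proj("side",v)[0].round(1),((proj("side",v)[0]-[270,155])*5+[400,0]).round(0))
E
```

```text
[0.47768828 0.0915494  0.14448857] [ 3.14092028e+00 -2.45905545e-03 -3.09562554e+00] [-1.08683663  0.42042588  0.37347688]
turn [ 0.001 -0.001  0.001] rows 1 | shift after turn [ 0.026 -0.015  1.404] before [ 0.025 -0.016  1.404]
org [ 0.51223353 -0.28098558  0.042     ]
farL [441.5 199.1] [106.  37.] [281.2 195.3] [456. 201.]
farR [500.3 212.9] [341.  92.] [289.  173.6] [495.  93.]
nearL [425.9 260.8] [ 44. 283.] [325.1 208.8] [675. 269.]
bsfootL [434.2 262.8] [ 77. 291.] [325.9 205.4] [679. 252.]
bsfootR [475.8 272.8] [243. 331.] [329.7 189.5] [699. 172.]
bsTopL [443.6 267.7] [115. 311.] [335.1 178.3] [726. 117.]
bsTopR [490.  278.8] [300. 355.] [338.7 162.9] [744.  39.]
bsTopbackR [488.8 283.4] [295. 374.] [341.6 163.8] [758.  44.]
```

Emit:
move_arm(motion=[0,0,0,0.026,-0.015,0.3,1,0,0,0,0,0,0.3,1,0,0,0,0,0,0.3,1,0,0,0,0,0,0.25,1,0,0,0,0,0,0.15,1,0,0,0,0,0,0.1,1,0,0,0,0,0,0,0.3,0,0,0,0,0,0,0.3,0,0,0,0,0,0,0.3,0,0,0,0,0,0,0.3,0,0,0,0,0,0,0.3,0,0,0,0,0,0,0.3])

```text
time: 2.78
tool_pos: [0.4769, 0.0912, 0.0072]
ee_rot: [3.141, 0.003, -3.093]
wrist_force: [-1.0, 2.1, 3.7]
width: 0.068
finger_force: 30.0
```

```bash
python3 - <<'E'
from h import *
t=cv2.imread("pics/t1.png");s=cv2.imread("pics/s1.png")
def crop(im,x0,y0,w,h,k): return cv2.resize(im[y0:y0+h,x0:x0+w],None,fx=k,fy=k,interpolation=cv2.INTER_NEAREST)
a=crop(t,422,250,80,38,10);b=crop(s,275,155,80,30,10)[:280]
cv2.imwrite("pics/c3.png",np.vstack([a[:380],crop(s,275,160,88,52,4)[:,:800] if 0 else cv2.resize(s[158:180,320:350],None,fx=10,fy=10,interpolation=cv2.INTER_NEAREST).copy() if 0 else np.pad(cv2.resize(s[160:215,275:350],None,fx=4,fy=4,interpolation=cv2.INTER_NEAREST),((0,0),(0,500),(0,0)))]))
E
```

```text
(no output)
```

View pics/c3.png

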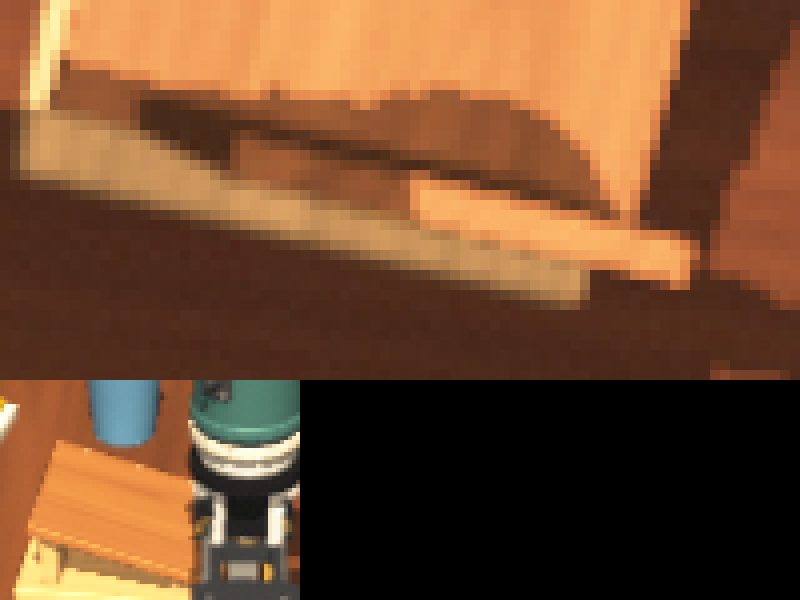

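Crop: backstop foot line runs from top-pixel (435.5,259.5) to about (475.8,269.2), its top front edge (445,263)-(491,274); the board extends ~10 mm below the foot, so board spans x=-10…140.

```bash
python3 - <<'E'
from h import *
b=.26;s,c=np.sin(b),np.cos(b)
F={"farL":((441.8,199.6),(.14,.07,0)),"farR":((500.2,213.2),(.14,-.07,0)),"nearL":((427,260.8),(-.01,.07,0)),"footL":((435.5,259.5),(0,.05,0)),"footR":((475.8,269.2),(0,-.05,0)),"topL":((445,263),(0,.05,.11)),"topR":((491,274),(0,-.05,.11))}
W={}
for k,(uv,(x,y,z)) in F.items(): W[k]=onz("top",uv,.042+x*s+z*c)[0]
for a,d in(("farL","farR"),("footL","footR"),("topL","topR")):
    v=W[a]-W[d];print(a,"len",np.linalg.norm(v[:2]).round(4),"yaw",np.rad2deg(np.arctan2(-v[0],v[1])).round(2))
v=W["farL"]-W["nearL"];print("left side",np.linalg.norm(v[:2]),np.rad2deg(np.arctan2(v[1],v[0])))
yaw=np.deg2rad(-4.7)
for k,(uv,(x,y,z)) in F.items():
    hx=x*c-z*s;print(k,(W[k][:2]-[hx*np.cos(yaw)-y*np.sin(yaw),hx*np.sin(yaw)+y*np.cos(yaw)]).round(4))
E
```

```text
farL len 0.1393 yaw -4.54
footL len 0.097 yaw -4.62
topL len 0.0994 yaw -4.53
left side 0.14374606114552546 -4.038445576307171
farL [ 0.5217 -0.283 ]
farR [ 0.5221 -0.2824]
nearL [ 0.5227 -0.2847]
footL [ 0.5206 -0.2831]
footR [ 0.521  -0.2801]
topL [ 0.5226 -0.2828]
topR [ 0.523  -0.2823]
```

```bash
cat >> h.py <<'E'
YAW=np.deg2rad(-4.55);B=.26;ORG=np.array([.522,-.2825,.042])
H=np.array([np.cos(YAW),np.sin(YAW),0]);EY=np.array([-np.sin(YAW),np.cos(YAW),0]);EX=H*np.cos(B)+np.array([0,0,np.sin(B)]);EZ=np.cross(EX,EY)
def ramp(x,y,z): return ORG+(x*EX+y*EY+z*EZ)/1000
RR=down(85.45,B)
def inramp(p): return np.array([EX,EY,EZ])@(p-ORG)*1000
E
python3 - <<'E'
from h import *
o=robot.get_obs();p=o["tool_pos"].copy();p[2]+=.21
print(p); R0=Ro.from_euler("xyz",o["ee_rot"]).as_matrix()
print(RR.T@EX,RR.T@EZ)
p,R=go(ramp(75,0,120),RR,p,R0)
E
```

```text
[0.4768696  0.09124873 0.21722522]
[-1.  0.  0.] [ 2.77555756e-17 -3.46944695e-18 -1.00000000e+00]
turn [ 0.023 -0.326  0.162] rows 3 | shift after turn [-1.021 -3.69   0.685] before [-0.68  -3.809  0.398]
```

Emit:
move_arm(motion=[0,0,0,0,0,-0.05,0.3,0,0,0,0,0,-0.15,0.3,0,0,0,0,0,-0.3,0.3,0,0,0,0,0,-0.3,0.3,0,0,0,0,0,-0.3,0.3,0,0,0,0,0,-0.3,0.3,0,0,0,0,0,-0.3,0.3,0,0,0,0,0,-0.2,0.3,0,0,0,0,0,-0.1,0.3,0,0,0,0,0,-0.1,0.3,0,0,0,0,0,0,0.3])

```text
time: 3.7
tool_pos: [0.476, 0.0906, 0.2167]
ee_rot: [-3.141, 0.002, -3.093]
wrist_force: [-0.4, 0.5, -1.5]
width: 0.0679
finger_force: 30.0
```

Emit:
move_arm(motion=[0.006,-0.082,0.041,0,0,0,0.3,0.006,-0.082,0.041,0,0,0,0.3,0.006,-0.082,0.041,0,0,0,0.3,0.006,-0.082,0.041,0,0,0,0.3,0,0,0,-0.05,-0.16,0,0.3,0,0,0,-0.1,-0.3,0,0.3,0,0,0,-0.1,-0.36,0,0.3,0,0,0,-0.1,-0.36,0,0.3,0,0,0,-0.1,-0.36,0.05,0.3,0,0,0,-0.1,-0.36,0.05,0.3,0,0,0,-0.1,-0.36,0.05,0.3,0,0,0,-0.1,-0.36,0.1,0.3])

```text
time: 4.7
tool_pos: [0.5322, -0.1786, 0.2093]
ee_rot: [-3.14, 0.256, 3.06]
wrist_force: [0.1, -0.2, -1.7]
width: 0.0679
finger_force: 30.0
```

Emit:
move_arm(motion=[0,0,0,-0.1,-0.36,0.1,0.3,0,0,0,-0.1,-0.36,0.1,0.3,0,0,0,-0.1,-0.26,0.1,0.3,0,0,0,-0.07,-0.15,0.1,0.3,0,0,0,0,0,0.035,0.3,0,0,0,0,0,0,0.3,0,0,0,0,0,0,0.3])

```text
time: 5.28
tool_pos: [0.5696, -0.292, 0.1765]
ee_rot: [3.141, 0.255, 3.061]
wrist_force: [0.5, -0.0, -2.0]
width: 0.0675
finger_force: 30.0
```

```bash
python3 - <<'E'
from h import *
o=robot.get_obs();print(inramp(o["tool_pos"]),o["wrist_force"],o["joint_positions"])
go(ramp(75,0,30),RR)
E
```

```text
[ 81.16618969  -5.67195658 117.61283042] [ 0.54177151 -0.01232247 -2.01214957] [-0.63579525  0.11964082  1.41494261  0.13582031  1.39118878 -2.13580229]
turn [ 0.    -0.007 -0.002] rows 1 | shift after turn [0.062 0.057 0.876] before [0.057 0.056 0.876]
```

Emit:
move_arm(motion=[0,-0.007,-0.002,0.062,0.057,0.2,0.3,0,0,0,0,0,0.3,0.3,0,0,0,0,0,0.3,0.3,0,0,0,0,0,0.15,0.3,0,0,0,0,0,0.08,0.3,0,0,0,0,0,0,0.3,0,0,0,0,0,0,0.3])

```text
time: 5.87
tool_pos: [0.592, -0.2888, 0.0786]
ee_rot: [-3.139, 0.265, 3.064]
wrist_force: [-0.3, -0.6, -1.2]
width: 0.0682
finger_force: 30.0
```

```bash
python3 - <<'E'
from h import *
o=robot.get_obs();print(inramp(o["tool_pos"]),o["wrist_force"],o["width"])
go(ramp(70,0,9),RR)
s=robot.snapshot("side");t=robot.snapshot("top");cv2.imwrite("pics/p1.png",np.hstack([cv2.resize(s[140:220,265:365],(400,320)),cv2.resize(t[180:300,400:520],(400,320))])[:,:,::-1])
E
```

```text
[77.32541766 -0.77350579 17.32445585] [-0.27009113 -0.59119917 -1.22306459] 0.06819873720839281
turn [-0.003  0.006  0.002] rows 1 | shift after turn [0.073 0.008 0.083] before [0.074 0.008 0.083]
```

View pics/p1.png

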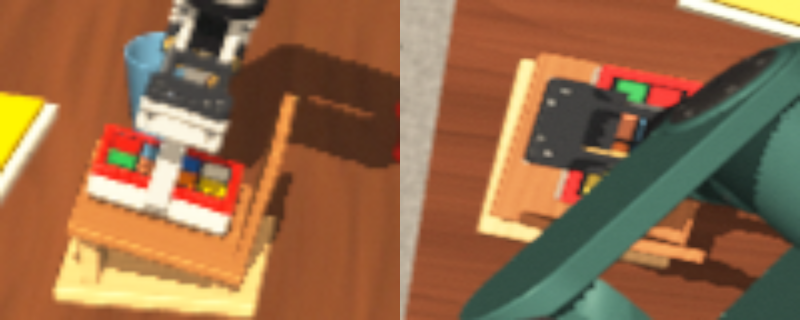

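Picture: the red case held level with the board, its low end (235,215) about 15 mm short of the backstop foot (245,255).

Emit:
move_arm(motion=[0,0.006,0.002,0,0.008,0.05,0.3,0,0,0,0,0,0.03,0.3,0,0,0,0.04,0,0,0.3,0,0,0,0.04,0,0,0.3,0,0,0,0.03,0,0,0.3,0,0,0,0,0,0,0.3])

```text
time: 6.47
tool_pos: [0.5822, -0.288, 0.0666]
ee_rot: [-3.14, 0.258, 3.061]
wrist_force: [-0.3, 0.1, -1.8]
width: 0.0677
finger_force: 30.0
```

```bash
python3 - <<'E'
from h import *
o=robot.get_obs();print(inramp(o["tool_pos"]),o["wrist_force"],[EX@o["wrist_force"],EZ@o["wrist_force"]],o["width"])
E
```

```text
[64.75819573 -0.68242916  8.24114798] [-0.26128704  0.1452435  -1.77533905] [np.float64(-0.719249314230482), np.float64(-1.6457476546366478)] 0.067742645136065
```

Emit:
move_arm(motion=[0,0,0,0.015,0,0,0.3,0,0,0,0.015,0,0,0.3,0,0,0,0,0,0,0.3])

```text
time: 6.72
tool_pos: [0.5803, -0.2879, 0.0665]
ee_rot: [-3.139, 0.26, 3.061]
wrist_force: [-0.3, 0.1, -1.6]
width: 0.0678
finger_force: 30.0
```

Emit:
move_arm(motion=[0,0,0,0.01,0,0.005,0.3,0,0,0,0.01,0,0.005,0.3,0,0,0,0,0,0,0.3])

```text
time: 6.97
tool_pos: [0.5802, -0.288, 0.0663]
ee_rot: [-3.139, 0.263, 3.061]
wrist_force: [3.8, -0.7, -0.1]
width: 0.0676
finger_force: 30.0
```

```bash
python3 - <<'E'
from h import *
o=robot.get_obs();print(inramp(o["tool_pos"]),o["wrist_force"],[EX@o["wrist_force"],EZ@o["wrist_force"]],o["width"])
E
```

```text
[62.78939854 -0.87543214  8.46240015] [ 3.8329026  -0.69501645 -0.06296247] [np.float64(3.7295006732860667), np.float64(-1.0572797566294414)] 0.06756399058352895
```

Emit:
move_arm(motion=[0,0,0,0,0,0.01,0.3,0,0,0,0,0,0.01,0.3,0,0,0,0,0,0,0.3])

```text
time: 7.22
tool_pos: [0.5806, -0.2882, 0.065]
ee_rot: [-3.138, 0.263, 3.062]
wrist_force: [2.3, 0.2, 5.1]
width: 0.0676
finger_force: 30.0
```

```bash
python3 - <<'E'
from h import *
o=robot.get_obs();print(inramp(o["tool_pos"]),o["wrist_force"],[EX@o["wrist_force"],EZ@o["wrist_force"]],o["width"])
E
```

```text
[62.74725287 -1.0823807   7.06078364] [2.27324902 0.20297745 5.09363781] [np.float64(3.4838360865090126), np.float64(4.344013700609704)] 0.06762242410969373
```

Emit:
move_arm(motion=[0,0,0,0,0,0,0.9,0,0,0,0,0,0,0.9,0,0,0,0,0,0,0.9,0,0,0,0,0,0,0.9,0,0,0,0,0,-0.05,0.9,0,0,0,0,0,-0.15,0.9,0,0,0,0,0,-0.3,0.9,0,0,0,0,0,-0.3,0.9,0,0,0,0,0,-0.3,0.9,0,0,0,0,0,-0.1,0.9,0,0,0,0,0,0,0.9])

```text
time: 8.13
tool_pos: [0.5496, -0.2863, 0.1834]
ee_rot: [-3.135, 0.265, 3.062]
wrist_force: [0.5, 0.2, 0.2]
width: 0.0846
finger_force: 0.0
```

```bash
python3 - <<'E'
from h import *
o=robot.get_obs();print(inramp(o["tool_pos"]),o["width"])
s=robot.snapshot("side");t=robot.snapshot("top")
a=hull(t,"blue",(346,178,398,240)) ;b=hull(s,"blue",(260,225,313,257));print(rect("top",a,.03),tri(cen(a),cen(b)))
go((.630,-.0656,.14),down(74.3))
cv2.imwrite("pics/p2.png",np.hstack([cv2.resize(s[140:220,265:365],(400,320)),cv2.resize(t[180:300,400:520],(400,320))])[:,:,::-1])
E
```

```text
[ 63.25185146  -1.57586117 129.46855662] 0.08457671564376022
(array([630. , -65.6]), array([118.6,  65.8]), -15.7) (array([ 0.63001405, -0.0657838 ,  0.02357813]), np.float64(0.0022869786066376965))
turn [0.03  0.327 0.244] rows 3 | shift after turn [-0.195  2.332  0.377] before [-0.522  2.252  0.524]
```

View pics/p2.png

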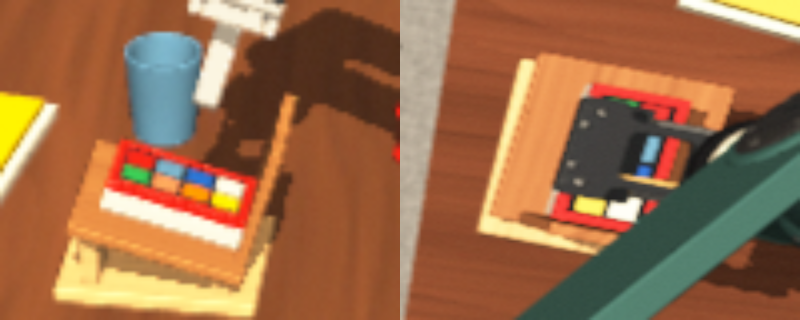

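Red case lies flat on the board against the backstop.

Emit:
move_arm(motion=[0.008,0.082,0.061,0,0,0,1,0.007,0.082,0.061,0,0,0,1,0.008,0.082,0.061,0,0,0,1,0.007,0.081,0.061,0,0,0,1,0,0,0,-0.03,0.2,0,1,0,0,0,-0.03,0.36,0,1,0,0,0,-0.03,0.36,0,1,0,0,0,-0.03,0.36,0,1,0,0,0,-0.03,0.36,0,1,0,0,0,-0.03,0.36,0,1,0,0,0,-0.015,0.24,0.1,1,0,0,0,0,0.09,0.1,1])

```text
time: 9.23
tool_pos: [0.6304, -0.0619, 0.1553]
ee_rot: [3.141, -0.002, 2.872]
wrist_force: [0.3, -1.4, -0.0]
width: 0.0939
finger_force: 0.0
```

Emit:
move_arm(motion=[0,0,0,0,0,0.177,1,0,0,0,0,0,0,1,0,0,0,0,0,0,1])

```text
time: 9.48
tool_pos: [0.6282, -0.0664, 0.1371]
ee_rot: [-3.14, -0.006, 2.867]
wrist_force: [-0.1, 0.2, 0.1]
width: 0.0939
finger_force: 0.0
```

```bash
python3 - <<'E'
from h import *
o=robot.get_obs();print(o["tool_pos"],o["width"])
go((.630,-.0656,.006),down(74.3))
E
```

```text
[ 0.62824687 -0.06635886  0.13705513] 0.09393847729593185
turn [-0.002 -0.007 -0.   ] rows 1 | shift after turn [-0.015  0.012  1.311] before [-0.022  0.014  1.31 ]
```

Emit:
move_arm(motion=[0,-0.007,0,-0.015,0.012,0.3,1,0,0,0,0,0,0.3,1,0,0,0,0,0,0.3,1,0,0,0,0,0,0.25,1,0,0,0,0,0,0.1,1,0,0,0,0,0,0.06,1,0,0,0,0,0,0,1,0,0,0,0,0,0,0.3,0,0,0,0,0,0,0.3,0,0,0,0,0,0,0.3,0,0,0,0,0,0,0.3,0,0,0,0,0,0,0.3])

```text
time: 10.48
tool_pos: [0.6337, -0.0657, 0.0115]
ee_rot: [-3.141, 0.01, 2.868]
wrist_force: [-0.1, 0.5, 1.8]
width: 0.0678
finger_force: 30.0
```

```bash
python3 - <<'E'
from h import *
o=robot.get_obs();p=o["tool_pos"].copy();print(p,"offset of case centre along length",(p-[.630,-.0656,0])@[np.cos(np.deg2rad(-15.7)),np.sin(np.deg2rad(-15.7)),0])
p[2]+=.21
go(ramp(80,-1,130),RR,p,Ro.from_euler("xyz",o["ee_rot"]).as_matrix())
E
```

```text
[ 0.63368793 -0.06567649  0.01154632] offset of case centre along length 0.0035710365714430735
turn [-0.034 -0.318 -0.245] rows 3 | shift after turn [ 0.571 -2.26   0.193] before [ 0.06  -2.314  0.334]
```

Emit:
move_arm(motion=[0,0,0,0,0,-0.05,0.3,0,0,0,0,0,-0.15,0.3,0,0,0,0,0,-0.3,0.3,0,0,0,0,0,-0.3,0.3,0,0,0,0,0,-0.3,0.3,0,0,0,0,0,-0.3,0.3,0,0,0,0,0,-0.3,0.3,0,0,0,0,0,-0.2,0.3,0,0,0,0,0,-0.1,0.3,0,0,0,0,0,-0.1,0.3,0,0,0,0,0,0,0.3])

```text
time: 11.4
tool_pos: [0.6318, -0.065, 0.2216]
ee_rot: [-3.141, 0.009, 2.868]
wrist_force: [-0.1, 0.1, -0.8]
width: 0.0676
finger_force: 30.0
```

Emit:
move_arm(motion=[-0.008,-0.08,-0.061,0,0,0,0.3,-0.009,-0.08,-0.061,0,0,0,0.3,-0.008,-0.08,-0.061,0,0,0,0.3,-0.009,-0.08,-0.062,0,0,0,0.3,0,0,0,0.06,-0.15,0,0.3,0,0,0,0.09,-0.3,0,0.3,0,0,0,0.09,-0.36,0,0.3,0,0,0,0.09,-0.36,0.02,0.3,0,0,0,0.09,-0.36,0.03,0.3,0,0,0,0.09,-0.36,0.05,0.3,0,0,0,0.06,-0.25,0.05,0.3,0,0,0,0,-0.12,0.04,0.3])

```text
time: 12.4
tool_pos: [0.5603, -0.2889, 0.1829]
ee_rot: [3.139, 0.253, 3.057]
wrist_force: [0.0, -0.1, -2.5]
width: 0.0678
finger_force: 30.0
```

Emit:
move_arm(motion=[0,0,0,0,0,0,0.3,0,0,0,0,0,0,0.3,0,0,0,0,0,0,0.3])

```text
time: 12.65
tool_pos: [0.5638, -0.2846, 0.1866]
ee_rot: [3.14, 0.259, 3.063]
wrist_force: [0.4, -0.1, -1.4]
width: 0.068
finger_force: 30.0
```

```bash
python3 - <<'E'
from h import *
o=robot.get_obs();print(inramp(o["tool_pos"]),o["wrist_force"],o["width"])
go(ramp(74,-1,52),RR)
E
```

```text
[ 77.55084985   1.16921857 128.95317832] [ 0.44918342 -0.05557817 -1.42945095] 0.06796176345153271
turn [ 0.003 -0.002  0.001] rows 1 | shift after turn [ 0.036 -0.022  0.77 ] before [ 0.034 -0.023  0.77 ]
```

Emit:
move_arm(motion=[0,0,0,0.036,-0.022,0.2,0.3,0,0,0,0,0,0.3,0.3,0,0,0,0,0,0.2,0.3,0,0,0,0,0,0.07,0.3,0,0,0,0,0,0.05,0.3,0,0,0,0,0,0.03,0.3,0,0,0,0.03,0,0,0.3,0,0,0,0.03,0,0,0.3,0,0,0,0,0,0,0.3,0,0,0,0,0,0,0.3])

```text
time: 13.48
tool_pos: [0.5757, -0.2899, 0.1038]
ee_rot: [-3.141, 0.261, 3.062]
wrist_force: [-0.1, -0.1, -1.6]
width: 0.0674
finger_force: 30.0
```

```bash
cat > st.py <<'E'
from h import *
o=robot.get_obs();f=o["wrist_force"];print("t",o["time"],"ramp",inramp(o["tool_pos"]).round(2),"pos",o["tool_pos"].round(4),"F ex,ey,ez",np.round([EX@f,EY@f,EZ@f],1),"w",o["width"].round(4),"close",np.rad2deg(o["ee_rot"][2]).round(1)-90)
E
python3 st.py
```

```text
Traceback (most recent call last):
  File "st.py", line 2, in <module>
    o=robot.get_obs();f=o["wrist_force"];print("t",o["time"],"ramp",inramp(o["tool_pos"]).round(2),"pos",o["tool_pos"].round(4),"F ex,ey,ez",np.round([EX@f,EY@f,EZ@f],1),"w",o["width"].round(4),"close",np.rad2deg(o["ee_rot"][2]).round(1)-90)
                                                                                                                                                                              ^^^^^^^^^^^^^^^^
AttributeError: 'float' object has no attribute 'round'
```

Emit:
move_arm(motion=[0,0,0,0.015,0,0,0.3,0,0,0,0.01,0,0,0.3,0,0,0,0,0,0,0.3])

```text
time: 13.73
tool_pos: [0.5729, -0.2894, 0.1019]
ee_rot: [3.141, 0.259, 3.061]
wrist_force: [1.1, -0.8, -1.1]
width: 0.0678
finger_force: 30.0
```

```bash
sed -i 's/o\["width"\].round(4)/round(o["width"],4)/' st.py; python3 st.py
```

```text
t 13.7333 ramp [64.98 -2.81 44.67] pos [ 0.5729 -0.2894  0.1019] F ex,ey,ez [ 0.8 -0.8 -1.3] w 0.0678 close 85.4
```

Emit:
move_arm(motion=[0,0,0,0,0.017,0,0.3,0,0,0,0.015,0,0,0.3,0,0,0,0.01,0,0,0.3,0,0,0,0,0,0.015,0.3,0,0,0,0,0,0.015,0.3,0,0,0,0,0,0,0.3])

```text
time: 14.23
tool_pos: [0.573, -0.2878, 0.0994]
ee_rot: [-3.141, 0.263, 3.062]
wrist_force: [4.9, -0.3, 0.9]
width: 0.068
finger_force: 30.0
```

```bash
python3 st.py
```

```text
t 14.2333 ramp [64.3  -1.28 42.28] pos [ 0.573  -0.2878  0.0994] F ex,ey,ez [ 4.9  0.1 -0.4] w 0.068 close 85.5
```

Emit:
move_arm(motion=[0,0,0,0,0,0.01,0.3,0,0,0,0,0,0.01,0.3,0,0,0,0,0,0,0.3])

```text
time: 14.48
tool_pos: [0.5732, -0.288, 0.0984]
ee_rot: [-3.141, 0.262, 3.062]
wrist_force: [2.2, 0.6, 6.3]
width: 0.0678
finger_force: 30.0
```

```bash
python3 st.py
```

```text
t 14.4833 ramp [64.26 -1.39 41.26] pos [ 0.5732 -0.288   0.0984] F ex,ey,ez [3.7 0.8 5.5] w 0.0678 close 85.4
```

Emit:
move_arm(motion=[0,0,0,0,0,0,0.9,0,0,0,0,0,0,0.9,0,0,0,0,0,0,0.9,0,0,0,0,0,0,0.9,0,0,0,0,0,-0.05,0.9,0,0,0,0,0,-0.15,0.9,0,0,0,0,0,-0.3,0.9,0,0,0,0,0,-0.3,0.9,0,0,0,0,0,-0.2,0.9,0,0,0,0,0,-0.1,0.9,0,0,0,0,0,0,0.9])

```text
time: 15.4
tool_pos: [0.5447, -0.2862, 0.2063]
ee_rot: [-3.138, 0.264, 3.062]
wrist_force: [-0.2, 0.6, -0.2]
width: 0.0844
finger_force: 0.0
```

```bash
python3 st.py; python3 - <<'E'
from h import *
s=robot.snapshot("side");t=robot.snapshot("top")
a=hull(t,"green",(295,170,346,235)) ;b=hull(s,"green",(255,250,312,285));print(rect("top",a,.03),tri(cen(a),cen(b)))
go((.6208,.0604,.14),down(74.2))
cv2.imwrite("pics/p3.png",np.hstack([cv2.resize(s[140:220,265:365],(400,320)),cv2.resize(t[180:300,400:520],(400,320))])[:,:,::-1])
E
```

```text
t 15.4 ramp [ 64.43  -1.86 152.88] pos [ 0.5447 -0.2862  0.2063] F ex,ey,ez [-0.3  0.5 -0.2] w 0.0844 close 85.4
(array([620.8,  60.1]), array([118. ,  66.5]), -15.8) (array([0.62079075, 0.06050004, 0.02401784]), np.float64(0.0021485320038994097))
turn [0.033 0.327 0.248] rows 3 | shift after turn [0.199 3.534 0.617] before [-0.318  3.505  0.725]
```

View pics/p3.png

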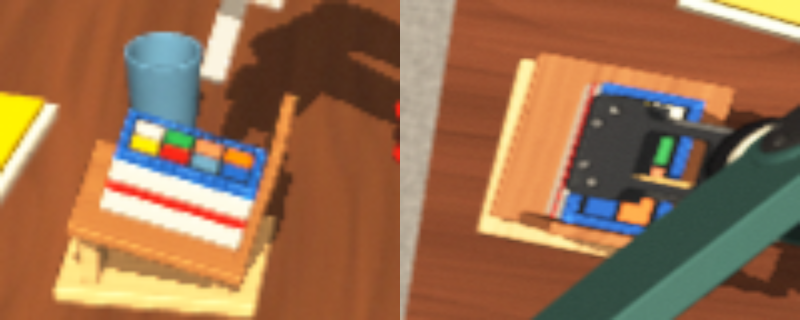

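Blue lies squarely on red. On to green.

Emit:
move_arm(motion=[0.008,0.082,0.062,0,0,0,1,0.008,0.082,0.062,0,0,0,1,0.008,0.082,0.062,0,0,0,1,0.009,0.081,0.062,0,0,0,1,0,0,0,0.02,0.2,0,1,0,0,0,0.02,0.36,0,1,0,0,0,0.02,0.36,0,1,0,0,0,0.02,0.36,0,1,0,0,0,0.02,0.36,0,1,0,0,0,0.02,0.36,0.05,1,0,0,0,0.02,0.36,0.1,1,0,0,0,0.02,0.36,0.1,1])

```text
time: 16.5
tool_pos: [0.6022, -0.0171, 0.1747]
ee_rot: [-3.141, -0.002, 2.866]
wrist_force: [1.5, -0.6, 0.4]
width: 0.0939
finger_force: 0.0
```

Emit:
move_arm(motion=[0,0,0,0.02,0.36,0.1,1,0,0,0,0.02,0.3,0.1,1,0,0,0,0,0.15,0.1,1,0,0,0,0,0,0.067,1,0,0,0,0,0,0,1,0,0,0,0,0,0,1])

```text
time: 17.0
tool_pos: [0.6203, 0.0582, 0.1394]
ee_rot: [-3.14, -0.001, 2.865]
wrist_force: [-0.1, -0.4, 0.2]
width: 0.0942
finger_force: 0.0
```

```bash
python3 st.py; python3 - <<'E'
from h import *
go((.6208,.0604,.004),down(74.2))
E
```

```text
t 17.0 ramp [ 93.66 347.42  75.85] pos [0.6203 0.0582 0.1394] F ex,ey,ez [-0.1 -0.4  0.2] w 0.0942 close 74.1
turn [-0.002 -0.001 -0.002] rows 1 | shift after turn [0.002 0.022 1.354] before [0.    0.025 1.354]
```

Emit:
move_arm(motion=[0,0,0,0.002,0.022,0.25,1,0,0,0,0,0,0.25,1,0,0,0,0,0,0.25,1,0,0,0,0,0,0.25,1,0,0,0,0,0,0.2,1,0,0,0,0,0,0.1,1,0,0,0,0,0,0.05,1,0,0,0,0,0,0,0.3,0,0,0,0,0,0,0.3,0,0,0,0,0,0,0.3,0,0,0,0,0,0,0.3,0,0,0,0,0,0,0.3])

```text
time: 18.0
tool_pos: [0.6228, 0.0617, 0.0076]
ee_rot: [3.142, 0.005, 2.866]
wrist_force: [0.3, -1.6, 2.8]
width: 0.0677
finger_force: 30.0
```

```bash
python3 st.py; python3 - <<'E'
from h import *
o=robot.get_obs();p=o["tool_pos"].copy();print(p,"offset",(p-[.6208,.0604,0])@[np.cos(np.deg2rad(-15.8)),np.sin(np.deg2rad(-15.8)),0])
p[2]+=.25
go(ramp(80,-1,160),RR,p,Ro.from_euler("xyz",o["ee_rot"]).as_matrix())
E
```

```text
t 18.0 ramp [ 61.84 351.1  -52.04] pos [0.6228 0.0617 0.0076] F ex,ey,ez [ 1.1 -1.5  2.6] w 0.0677 close 74.19999999999999
[0.62276446 0.06169097 0.00760255] offset 0.0015387388582084268
turn [-0.033 -0.324 -0.248] rows 3 | shift after turn [ 0.461 -3.521  0.296] before [-0.322 -3.526  0.405]
```

Emit:
move_arm(motion=[0,0,0,0,0,-0.05,0.3,0,0,0,0,0,-0.15,0.3,0,0,0,0,0,-0.3,0.3,0,0,0,0,0,-0.3,0.3,0,0,0,0,0,-0.3,0.3,0,0,0,0,0,-0.3,0.3,0,0,0,0,0,-0.3,0.3,0,0,0,0,0,-0.3,0.3,0,0,0,0,0,-0.3,0.3,0,0,0,0,0,-0.2,0.3,0,0,0,0,0,0,0.3])

```text
time: 18.92
tool_pos: [0.6231, 0.0624, 0.2625]
ee_rot: [3.139, 0.012, 2.866]
wrist_force: [0.9, 0.8, -0.8]
width: 0.0677
finger_force: 30.0
```

Emit:
move_arm(motion=[-0.008,-0.081,-0.062,0,0,0,0.3,-0.008,-0.081,-0.062,0,0,0,0.3,-0.008,-0.081,-0.062,0,0,0,0.3,-0.009,-0.081,-0.062,0,0,0,0.3,0,0,0,0.04,-0.2,0,0.3,0,0,0,0.04,-0.36,0,0.3,0,0,0,0.04,-0.36,0,0.3,0,0,0,0.04,-0.36,0,0.3,0,0,0,0.04,-0.36,0,0.3,0,0,0,0.04,-0.36,0,0.3,0,0,0,0.04,-0.36,0,0.3,0,0,0,0.04,-0.36,0.04,0.3])

```text
time: 19.92
tool_pos: [0.5685, -0.2078, 0.2422]
ee_rot: [3.14, 0.255, 3.062]
wrist_force: [1.9, -0.1, -1.7]
width: 0.0679
finger_force: 30.0
```

Emit:
move_arm(motion=[0,0,0,0.04,-0.36,0.06,0.3,0,0,0,0.04,-0.3,0.06,0.3,0,0,0,0.03,-0.14,0.06,0.3,0,0,0,0,0,0.06,0.3,0,0,0,0,0,0,0.3,0,0,0,0,0,0,0.3])

```text
time: 20.42
tool_pos: [0.5588, -0.2843, 0.2161]
ee_rot: [3.139, 0.255, 3.062]
wrist_force: [0.5, -0.2, -1.7]
width: 0.0675
finger_force: 30.0
```

```bash
python3 st.py; python3 - <<'E'
from h import *
go(ramp(72,-1.3,71),RR)
E
```

```text
t 20.4167 ramp [ 80.33   1.13 158.83] pos [ 0.5588 -0.2843  0.2161] F ex,ey,ez [ 0.1 -0.1 -1.8] w 0.0675 close 85.5
turn [ 0.004 -0.007  0.   ] rows 1 | shift after turn [ 0.083 -0.024  0.878] before [ 0.079 -0.027  0.879]
```

Emit:
move_arm(motion=[0,-0.007,0,0.053,-0.024,0.25,0.3,0,0,0,0,0,0.3,0.3,0,0,0,0,0,0.2,0.3,0,0,0,0,0,0.08,0.3,0,0,0,0,0,0.05,0.3,0,0,0,0.03,0,0,0.3,0,0,0,0.03,0,0,0.3,0,0,0,0.03,0,0,0.3,0,0,0,0.02,0,0,0.3,0,0,0,0,0,0,0.3,0,0,0,0,0,0,0.3])

```text
time: 21.33
tool_pos: [0.5656, -0.2893, 0.1294]
ee_rot: [-3.141, 0.264, 3.062]
wrist_force: [-0.2, 0.7, -1.8]
width: 0.0677
finger_force: 30.0
```

```bash
python3 st.py
```

```text
t 21.3333 ramp [64.99 -3.32 73.12] pos [ 0.5656 -0.2893  0.1294] F ex,ey,ez [-0.7  0.7 -1.7] w 0.0677 close 85.4
```

Emit:
move_arm(motion=[0,0,0,0,0.02,0.01,0.3,0,0,0,0.015,0,0.015,0.3,0,0,0,0.015,0,0,0.3,0,0,0,0.01,0,0,0.3,0,0,0,0.01,0,0,0.3,0,0,0,0,0,0,0.3])

```text
time: 21.83
tool_pos: [0.5643, -0.2867, 0.1259]
ee_rot: [3.141, 0.269, 3.062]
wrist_force: [6.6, -0.2, -3.0]
width: 0.0679
finger_force: 30.0
```

```bash
python3 st.py
```

```text
t 21.8333 ramp [62.6  -0.84 70.14] pos [ 0.5643 -0.2867  0.1259] F ex,ey,ez [ 5.6  0.3 -4.6] w 0.0679 close 85.4
```

Emit:
move_arm(motion=[0,0,0,-0.005,-0.003,0.015,0.3,0,0,0,0,0,0.015,0.3,0,0,0,0,0,0.01,0.3,0,0,0,0,0,0,0.3])

```text
time: 22.17
tool_pos: [0.5649, -0.2875, 0.1231]
ee_rot: [-3.141, 0.267, 3.062]
wrist_force: [6.1, 0.6, 4.5]
width: 0.0676
finger_force: 30.0
```

```bash
python3 st.py
```

```text
t 22.1667 ramp [62.56 -1.54 67.26] pos [ 0.5649 -0.2875  0.1231] F ex,ey,ez [7.  1.  2.8] w 0.0676 close 85.5
```

Seated (normal force up). Release, retreat and re-measure.

Emit:
move_arm(motion=[0,0,0,0,0,0.005,0.3,0,0,0,0,0,0,0.3,0,0,0,0,0,0,0.9,0,0,0,0,0,0,0.9,0,0,0,0,0,0,0.9,0,0,0,0,0,0,0.9,0,0,0,0,0,-0.05,0.9,0,0,0,0,0,-0.15,0.9,0,0,0,0,0,-0.3,0.9,0,0,0,0,0,-0.3,0.9,0,0,0,0,0,-0.2,0.9,0,0,0,0,0,0,0.9])

```text
time: 23.17
tool_pos: [0.5386, -0.2867, 0.224]
ee_rot: [-3.136, 0.271, 3.063]
wrist_force: [-0.0, 0.5, 0.7]
width: 0.0844
finger_force: 0.0
```

```bash
python3 st.py; python3 - <<'E'
from h import *
s=robot.snapshot("side");t=robot.snapshot("top")
for nm,bx,bs,z in(("cover",(170,228,262,300),(312,300,363,360),.012),("mould",(192,172,270,230),(258,290,312,350),.03)):
    a=hull(t,"terra",bx);b=hull(s,"terra",bs)
    print(nm,"top",rect("top",a,z),"side",rect("side",b,z))
go((.59,.316,.16),down(90))
print(rect("side",hull(s,"green",(265,140,350,215)),.13))
cv2.imwrite("pics/s4.png",s[:,:,::-1]);cv2.imwrite("pics/t4.png",t[:,:,::-1])
# buckle/cavity close look: top and side, zoomed
a=cv2.resize(t[170:230,190:270],(400,300),interpolation=cv2.INTER_NEAREST);b=cv2.resize(s[290:350,255:335],(400,300),interpolation=cv2.INTER_NEAREST)
c=cv2.resize(s[140:220,265:365],(400,300));d=cv2.resize(t[180:300,400:520],(400,300))
cv2.imwrite("pics/p4.png",np.vstack([np.hstack([a,b]),np.hstack([c,d])])[:,:,::-1])
E
```

```text
t 23.1667 ramp [ 63.05  -2.83 171.52] pos [ 0.5386 -0.2867  0.224 ] F ex,ey,ez [0.1 0.5 0.7] w 0.0844 close 85.5
cover top (array([454.7, 284.6]), array([149.8, 100.4]), -89.6) side (array([453.4, 289.9]), array([157.8,  97.2]), -89.5)
mould top (array([595.8, 280.3]), array([151.3, 101.5]), 89.6) side (array([592.6, 294.3]), array([179.4, 102.2]), -89.7)
turn [-0.014  0.335 -0.101] rows 3 | shift after turn [-0.526  6.013  0.577] before [0.107 6.036 0.566]
(array([ 559.9, -304.5]), array([163.2,  74.2]), -28.2)
```

View pics/p4.png

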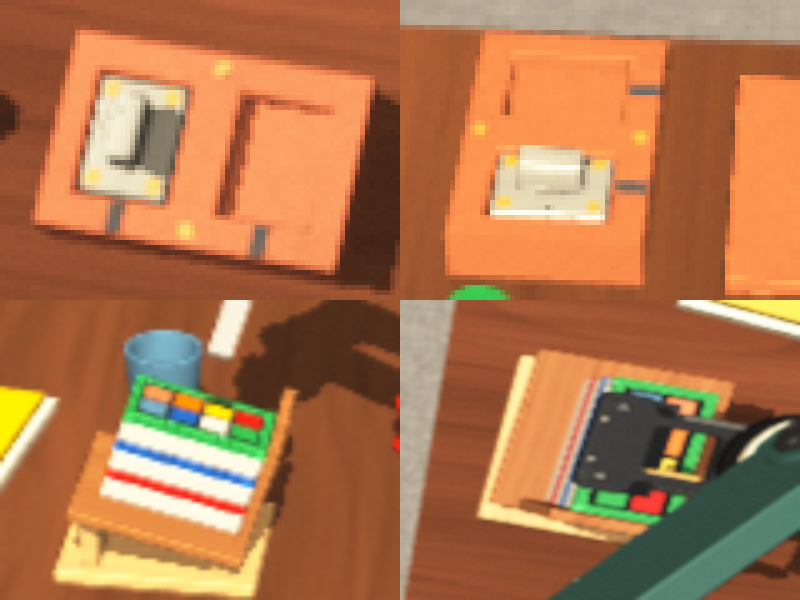

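Top crop: buckle in left cavity, loop top at about (214.8,195.6) top / (285.4,321.6) side; right cavity empty. Stack of red, blue, green lies square.

Emit:
move_arm(motion=[-0.004,0.084,-0.025,0,0,0,0.5,-0.003,0.084,-0.025,0,0,0,0.5,-0.004,0.084,-0.025,0,0,0,0.5,-0.003,0.083,-0.026,0,0,0,0.5,0,0,0,-0.02,0.2,0,0.5,0,0,0,-0.03,0.38,0,0.5,0,0,0,-0.03,0.38,0,0.5,0,0,0,-0.03,0.38,0,0.5,0,0,0,-0.03,0.38,0,0.5,0,0,0,-0.03,0.38,0,0.5,0,0,0,-0.03,0.38,0,0.5,0,0,0,-0.03,0.38,0,0.5])

```text
time: 24.27
tool_pos: [0.5591, 0.003, 0.2142]
ee_rot: [3.14, -0.006, -3.141]
wrist_force: [1.0, 0.3, -0.3]
width: 0.0471
finger_force: 0.0
```

Emit:
move_arm(motion=[0,0,0,-0.03,0.38,0,0.5,0,0,0,-0.03,0.38,0,0.5,0,0,0,-0.03,0.38,0,0.5,0,0,0,-0.03,0.38,0,0.5,0,0,0,-0.03,0.38,0,0.5,0,0,0,-0.03,0.38,0.1,0.5,0,0,0,-0.03,0.38,0.1,0.5,0,0,0,-0.03,0.38,0.1,0.5,0,0,0,-0.03,0.28,0.1,0.5,0,0,0,-0.03,0.21,0.1,0.5,0,0,0,0,0,0.077,0.5,0,0,0,0,0,0,0.5])

```text
time: 25.27
tool_pos: [0.5879, 0.354, 0.1538]
ee_rot: [-3.138, -0.01, -3.139]
wrist_force: [-0.6, -0.6, -0.6]
width: 0.047
finger_force: 0.0
```

```bash
python3 st.py; python3 - <<'E'
from h import *
print(tri((214.8,195.6),(285.4,321.6)), proj("top",[.596,.3165,.05]),proj("side",[.596,.3165,.05]))
# cavity corners of buckle plate (top crop, plate ends) at z=.03
for uv in((103,75),(187,85),(165,202),(78,190)): print(onz("top",(uv[0]/5+190,uv[1]/5+170),.03).round(4))
go((.596,.3165,.07),down(90))
# stack from top now arm is away
t=robot.snapshot("top");s=robot.snapshot("side");cv2.imwrite("pics/t5.png",t[:,:,::-1]);cv2.imwrite("pics/s5.png",s[:,:,::-1])
m=mask(t,"green");k=np.zeros_like(m);k[190:300,420:510]=m[190:300,420:510]
p=np.argwhere(k)[:,::-1].astype(np.int32);h=cv2.convexHull(p)[:,0]
c,d=ray("top",h);o=ORG+.09*EZ;q=c+d*(((o-c)@EZ)/(d@EZ))[:,None]-o
print("green lid in ramp xy",cv2.minAreaRect((np.c_[q@EX,q@EY]*1000).astype(np.float32)))
E
```

```text
t 25.2667 ramp [ 43.4  639.73 104.18] pos [0.5879 0.354  0.1538] F ex,ey,ez [-0.7 -0.7 -0.4] w 0.047 close -269.9
(array([0.5928939 , 0.31568484, 0.04586247]), np.float64(0.0029444930959401567)) [[214.19508203 194.41068128]] [[283.5544173  320.44626721]]
[[0.6239 0.3363 0.03  ]]
[[0.6256 0.2941 0.03  ]]
[[0.5648 0.2925 0.03  ]]
[[0.564  0.3359 0.03  ]]
turn [-0.005 -0.012  0.003] rows 1 | shift after turn [-0.081 -0.375  0.838] before [-0.089 -0.372  0.839]
green lid in ramp xy ((60.890533447265625, -1.1736869812011719), (68.1162338256836, 118.45553588867188), 89.98090362548828)
```

Emit:
move_arm(motion=[-0.005,-0.012,0.003,-0.07,-0.2,0,0.5,0,0,0,0,-0.185,0.2,0.5,0,0,0,0,0,0.3,0.5,0,0,0,0,0,0.24,0.5,0,0,0,0,0,0.1,0.5,0,0,0,0,0,0,0.5,0,0,0,0,0,0,0.5])

```text
time: 25.95
tool_pos: [0.5982, 0.3152, 0.0766]
ee_rot: [3.137, 0.009, 3.138]
wrist_force: [-0.7, 1.1, -0.4]
width: 0.0469
finger_force: 0.0
```

```bash
python3 st.py; python3 - <<'E'
from h import *
go((.5945,.3155,.035),down(90))
E
```

```text
t 25.95 ramp [ 36.48 601.86  26.13] pos [0.5982 0.3152 0.0766] F ex,ey,ez [-0.9  1.  -0.2] w 0.0469 close 89.80000000000001
turn [ 0.006  0.011 -0.004] rows 1 | shift after turn [0.037 0.003 0.416] before [0.041 0.001 0.416]
```

Emit:
move_arm(motion=[0.004,0.01,-0.004,0.035,0.003,0.15,0.5,0,0,0,0,0,0.15,0.5,0,0,0,0,0,0.08,0.5,0,0,0,0,0,0.03,0.5,0,0,0,0,0,0,0.5,0,0,0,0,0,0,0,0,0,0,0,0,0,0,0,0,0,0,0,0,0,0,0,0,0,0,0,0,0,0,0,0,0,0,0])

```text
time: 26.78
tool_pos: [0.5948, 0.3165, 0.0355]
ee_rot: [3.139, 0.001, -3.141]
wrist_force: [0.0, 0.4, 0.1]
width: 0.0169
finger_force: 0.0
```

```bash
python3 st.py
```

```text
t 26.7833 ramp [ 22.52 602.91 -12.74] pos [0.5948 0.3165 0.0355] F ex,ey,ez [0.  0.4 0.1] w 0.0169 close -269.9
```

Nearly closed; wait, then lift.

Emit:
move_arm(motion=[0,0,0,0,0,0,0,0,0,0,0,0,0,0,0,0,0,0,0,0,0,0,0,0,0,0,0,0])

```text
time: 27.12
tool_pos: [0.5948, 0.3165, 0.0354]
ee_rot: [3.139, 0.001, -3.141]
wrist_force: [0.5, 1.0, 2.3]
width: 0.0155
finger_force: 30.0
```

```bash
python3 st.py; python3 - <<'E'
from h import *
o=robot.get_obs();p=o["tool_pos"].copy();p[2]+=.23
go(ramp(62,-1.2,175),RR,p,Ro.from_euler("xyz",o["ee_rot"]).as_matrix())
E
```

```text
t 27.1167 ramp [ 22.51 602.89 -12.78] pos [0.5948 0.3165 0.0354] F ex,ey,ez [1.  1.  2.1] w 0.0155 close -269.9
turn [ 0.016 -0.329  0.101] rows 3 | shift after turn [ 0.196 -6.041  0.345] before [ 0.586 -6.014  0.37 ]
```

Emit:
move_arm(motion=[0,0,0,0,0,-0.05,0,0,0,0,0,0,-0.1,0,0,0,0,0,0,-0.15,0,0,0,0,0,0,-0.3,0,0,0,0,0,0,-0.3,0,0,0,0,0,0,-0.3,0,0,0,0,0,0,-0.3,0,0,0,0,0,0,-0.3,0,0,0,0,0,0,-0.3,0,0,0,0,0,0,-0.2,0,0,0,0,0,0,0,0])

```text
time: 28.03
tool_pos: [0.5959, 0.3167, 0.2724]
ee_rot: [3.135, 0.011, -3.141]
wrist_force: [0.1, -0.6, -0.3]
width: 0.0155
finger_force: 30.0
```

Emit:
move_arm(motion=[0.004,-0.082,0.025,0,0,0,0,0.004,-0.082,0.025,0,0,0,0,0.004,-0.082,0.025,0,0,0,0,0.004,-0.082,0.026,0,0,0,0,0,0,0,0.01,-0.2,0,0,0,0,0,0.015,-0.36,0,0,0,0,0,0.015,-0.36,0,0,0,0,0,0.015,-0.36,0,0,0,0,0,0.015,-0.36,0,0,0,0,0,0.015,-0.36,0,0,0,0,0,0.015,-0.36,0,0,0,0,0,0.015,-0.36,0,0])

```text
time: 29.03
tool_pos: [0.5603, 0.0442, 0.2599]
ee_rot: [-3.141, 0.255, 3.063]
wrist_force: [0.9, -0.6, -1.3]
width: 0.0158
finger_force: 30.0
```

Emit:
move_arm(motion=[0,0,0,0.015,-0.36,0,0,0,0,0,0.015,-0.36,0,0,0,0,0,0.015,-0.36,0,0,0,0,0,0.015,-0.36,0,0,0,0,0,0.015,-0.36,0.05,0,0,0,0,0.015,-0.36,0.05,0,0,0,0,0.006,-0.36,0.05,0,0,0,0,0,-0.36,0.05,0,0,0,0,0,-0.25,0.05,0,0,0,0,0,-0.2,0.05,0,0,0,0,0,-0.1,0.045,0,0,0,0,0,0,0,0])

```text
time: 30.03
tool_pos: [0.5328, -0.2974, 0.2227]
ee_rot: [3.139, 0.253, 3.059]
wrist_force: [0.1, -0.3, -0.8]
width: 0.0159
finger_force: 30.0
```

```bash
python3 st.py; python3 - <<'E'
from h import *
go(ramp(61,-1.2,110),RR)
s=robot.snapshot("side");t=robot.snapshot("top")
c=cv2.resize(s[120:220,255:365],(400,364));d=cv2.resize(t[180:300,400:532],(400,364))
cv2.imwrite("pics/p6.png",np.hstack([c,d])[:,:,::-1])
E
```

```text
t 30.0333 ramp [ 57.99 -13.96 171.56] pos [ 0.5328 -0.2974  0.2227] F ex,ey,ez [-0.1 -0.3 -0.8] w 0.0159 close 85.30000000000001
turn [ 0.002 -0.008 -0.004] rows 1 | shift after turn [-0.03   0.128  0.616] before [-0.034  0.127  0.616]
```

View pics/p6.png

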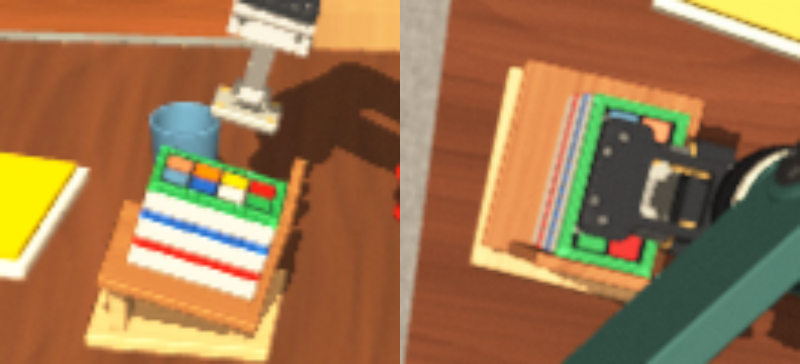

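Buckle held, parallel to the slope, above the stack. Descend.

Emit:
move_arm(motion=[0,-0.008,-0.004,-0.03,0.128,0.1,0,0,0,0,0,0,0.2,0,0,0,0,0,0,0.15,0,0,0,0,0,0,0.1,0,0,0,0,0,0,0.03,0,0,0,0,0,0,0,0,0,0,0,0,0,0,0])

```text
time: 30.72
tool_pos: [0.5536, -0.2845, 0.172]
ee_rot: [-3.14, 0.266, 3.067]
wrist_force: [-0.6, 0.5, 0.1]
width: 0.0155
finger_force: 30.0
```

```bash
python3 st.py;python3 - <<'E'
from h import *
go(ramp(61,-1.2,107),RR)
E
```

```text
t 30.7167 ramp [ 64.02   0.5  117.48] pos [ 0.5536 -0.2845  0.172 ] F ex,ey,ez [-0.6  0.5  0.2] w 0.0155 close 85.69999999999999
turn [-0.001  0.007  0.006] rows 1 | shift after turn [ 0.03  -0.017  0.105] before [ 0.031 -0.017  0.105]
```

Emit:
move_arm(motion=[0,0.007,0.006,0.02,-0.017,0.05,0,0,0,0,0,0,0.04,0,0,0,0,0,0,0.015,0,0,0,0,0,0,0,0,0,0,0,0,0,0,0])

```text
time: 31.13
tool_pos: [0.5538, -0.2868, 0.1603]
ee_rot: [3.141, 0.259, 3.061]
wrist_force: [0.4, 0.7, -0.7]
width: 0.0157
finger_force: 30.0
```

```bash
python3 st.py
```

```text
t 31.1333 ramp [ 61.33  -1.75 106.09] pos [ 0.5538 -0.2868  0.1603] F ex,ey,ez [ 0.1  0.7 -0.7] w 0.0157 close 85.4
```

Emit:
move_arm(motion=[0,0,0,0,0,0.01,0,0,0,0,0,0,0.01,0,0,0,0,0,0,0,0])

```text
time: 31.38
tool_pos: [0.5544, -0.287, 0.1594]
ee_rot: [-3.141, 0.26, 3.061]
wrist_force: [-1.8, 0.6, 2.9]
width: 0.0153
finger_force: 30.0
```

```bash
python3 st.py
```

```text
t 31.3833 ramp [ 61.71  -1.87 105.08] pos [ 0.5544 -0.287   0.1594] F ex,ey,ez [-1.1  0.5  3.3] w 0.0153 close 85.4
```

Emit:
move_arm(motion=[0,0,0,0,0,0.003,0,0,0,0,0,0,0,0.4,0,0,0,0,0,0,0.4,0,0,0,0,0,0,0.4,0,0,0,0,0,0,0.4,0,0,0,0,0,-0.05,0.4,0,0,0,0,0,-0.15,0.4,0,0,0,0,0,-0.3,0.4,0,0,0,0,0,-0.3,0.4,0,0,0,0,0,0,0.4])

```text
time: 32.22
tool_pos: [0.5357, -0.2868, 0.244]
ee_rot: [-3.134, 0.27, 3.062]
wrist_force: [0.7, 0.1, 1.5]
width: 0.0373
finger_force: 0.0
```

```bash
python3 st.py; python3 - <<'E'
from h import *
s=robot.snapshot("side");t=robot.snapshot("top")
for nm,bx,bs,z in(("cover",(165,228,268,310),(312,300,380,370),.012),("mould",(192,172,270,230),(258,290,312,350),.03)):
    a=hull(t,"terra",bx);b=hull(s,"terra",bs)
    print(nm,"top",rect("top",a,z),"side",rect("side",b,z))
c=cv2.resize(s[140:220,265:365],(400,320));d=cv2.resize(t[170:290,170:290],(400,320))
cv2.imwrite("pics/p7.png",np.hstack([c,d])[:,:,::-1])
go((.454,.284,.16),down(0))
E
```

```text
t 32.2167 ramp [ 65.47  -3.2  191.6 ] pos [ 0.5357 -0.2868  0.244 ] F ex,ey,ez [1.1 0.1 1.3] w 0.0373 close 85.5
cover top (array([454.7, 284.6]), array([149.8, 100.4]), -89.6) side (array([453.4, 289.9]), array([157.8,  97.2]), -89.5)
mould top (array([595.6, 280.4]), array([151.2, 101.8]), 89.4) side (array([592.9, 294.3]), array([179.6, 102.1]), -89.4)
turn [0.247 0.272 1.886] rows 13 | shift after turn [ 5.696 -0.806  0.778] before [1.419 5.614 0.411]
```

View pics/p7.png

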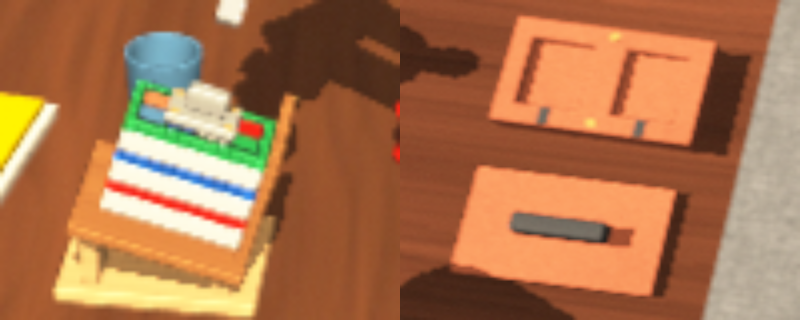

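Buckle lies flat, loop up, on green; both mould cavities empty; cover unmoved so far.

Emit:
move_arm(motion=[0.019,0.021,0.145,0,0,0,0.5,0.019,0.021,0.145,0,0,0,0.5,0.019,0.021,0.145,0,0,0,0.5,0.019,0.021,0.145,0,0,0,0.5,0.019,0.021,0.145,0,0,0,0.5,0.019,0.021,0.145,0,0,0,0.5,0.019,0.021,0.145,0,0,0,0.5,0.019,0.021,0.145,0,0,0,0.5,0.019,0.021,0.145,0,0,0,0.5,0.019,0.021,0.145,0,0,0,0.5,0.019,0.021,0.145,0,0,0,0.5,0.019,0.021,0.145,0,0,0,0.5])

```text
time: 33.32
tool_pos: [0.5336, -0.2844, 0.2328]
ee_rot: [3.135, 0.01, 1.68]
wrist_force: [0.2, 1.0, -0.1]
width: 0.047
finger_force: 0.0
```

Emit:
move_arm(motion=[0.019,0.02,0.146,0,0,0,0.5,0,0,0,0.2,-0.03,0,0.5,0,0,0,0.36,-0.05,0,0.5,0,0,0,0.36,-0.05,0,0.5,0,0,0,0.36,-0.05,0,0.5,0,0,0,0.36,-0.05,0,0.5,0,0,0,0.36,-0.05,0,0.5,0,0,0,0.36,-0.05,0,0.5,0,0,0,0.36,-0.05,0,0.5,0,0,0,0.36,-0.05,0,0.5,0,0,0,0.36,-0.05,0,0.5,0,0,0,0.36,-0.05,0,0.5])

```text
time: 34.32
tool_pos: [0.4798, 0.0967, 0.2344]
ee_rot: [-3.134, -0.002, 1.571]
wrist_force: [0.2, 0.1, 0.3]
width: 0.0471
finger_force: 0.0
```

```bash
cat > edges.py <<'E'
from h import *
def edges(im,bx,z,n="top"):
    """fit the four edges of a terracotta rectangle (component contour -> plane z) by robust lines; returns mm extents and angles"""
    x0,y0,x1,y1=bx;m=mask(im,"terra");k=np.zeros_like(m);k[y0:y1,x0:x1]=m[y0:y1,x0:x1]
    l=cv2.connectedComponentsWithStats(k);i=1+np.argmax(l[2][1:,4])
    c=max(cv2.findContours((l[1]==i).astype(np.uint8),cv2.RETR_EXTERNAL,cv2.CHAIN_APPROX_NONE)[0],key=len)[:,0]
    P=onz(n,c,z)[:,:2]*1000;lo,hi=np.percentile(P,1,0),np.percentile(P,99,0);out={}
    for ax in(0,1):
        for s,e in((-1,lo[ax]),(1,hi[ax])):
            o=1-ax;q=P[(abs(P[:,ax]-e)<6)&(P[:,o]>lo[o]+10)&(P[:,o]<hi[o]-10)].astype(np.float32)
            vx,vy,px,py=cv2.fitLine(q,cv2.DIST_HUBER,0,.01,.01)[:,0];d=np.array([vx,vy]);mid=(lo[o]+hi[o])/2
            tt=(mid-(px,py)[o])/d[o];out["xy"[ax]+"-+"[s>0]]=((px,py)[ax]+tt*d[ax],np.rad2deg(np.arctan(d[ax]/d[o]))*(-1 if ax==0 else 1))
    return out
def show(nm,e): 
    print(nm,{k:(round(float(v[0]),1),round(float(v[1]),2)) for k,v in e.items()},"centre",round(float(e["x-"][0]+e["x+"][0])/2,1),round(float(e["y-"][0]+e["y+"][0])/2,1))
E
python3 st.py; python3 - <<'E'
from edges import *
t=cv2.imread("pics/t5.png")[:,:,::-1].copy()
import h
t=cv2.imread("pics/t4.png")[:,:,::-1].copy();s=cv2.imread("pics/s4.png")[:,:,::-1].copy()
show("cover",edges(t,(165,228,268,310),.012));show("mould",edges(t,(192,172,270,230),.03))
show("cover side",edges(s,(312,300,363,360),.012,"side"));show("mould side",edges(s,(258,290,312,350),.03,"side"))
E
```

```text
t 34.3167 ramp [-20.31 374.65 204.48] pos [0.4798 0.0967 0.2344] F ex,ey,ez [0.3 0.1 0.2] w 0.0471 close 0.0
cover {'x-': (406.0, -0.27), 'x+': (503.8, 0.51), 'y-': (211.0, -0.09), 'y+': (358.5, 0.32)} centre 454.9 284.7
mould {'x-': (546.3, -0.45), 'x+': (645.4, -0.42), 'y-': (206.0, -0.92), 'y+': (354.9, -0.36)} centre 595.8 280.4
cover side {'x-': (404.8, 0.46), 'x+': (500.5, 0.07), 'y-': (213.2, 3.98), 'y+': (367.3, 0.18)} centre 452.7 290.2
mould side {'x-': (544.0, -0.4), 'x+': (642.0, 0.15), 'y-': (207.2, -0.97), 'y+': (382.2, -1.2)} centre 593.0 294.7
```

```bash
python3 - <<'E'
from h import *
go((.4549,.2846,.12),down(0.0))
E
```

```text
turn [-0.009 -0.003  0.   ] rows 1 | shift after turn [ 1.879 -0.249  1.144] before [ 1.877 -0.24   1.149]
```

Emit:
move_arm(motion=[-0.009,-0.003,0,0.2,-0.03,0,0.5,0,0,0,0.36,-0.05,0,0.5,0,0,0,0.36,-0.05,0.2,0.5,0,0,0,0.36,-0.05,0.25,0.5,0,0,0,0.36,-0.05,0.25,0.5,0,0,0,0.2,-0.02,0.25,0.5,0,0,0,0.04,0,0.15,0.5,0,0,0,0,0,0.05,0.5,0,0,0,0,0,0,0.5,0,0,0,0,0,0,0.5])

```text
time: 35.15
tool_pos: [0.4569, 0.2784, 0.1238]
ee_rot: [3.139, 0.001, 1.57]
wrist_force: [-0.0, 0.6, 0.2]
width: 0.0472
finger_force: 0.0
```

```bash
python3 st.py; python3 - <<'E'
from edges import *
t=robot.snapshot("top");s=robot.snapshot("side");cv2.imwrite("pics/t8.png",t[:,:,::-1]);cv2.imwrite("pics/s8.png",s[:,:,::-1])
e=edges(s,(312,300,363,360),.012,"side");show("cover side",e)
try: show("cover",edges(t,(165,228,268,310),.012))
except Exception as x: print(x)
go((.4549,.2846,.016),down(0.0))
E
```

```text
t 35.15 ramp [-84.69 553.92 107.2 ] pos [0.4569 0.2784 0.1238] F ex,ey,ez [0.  0.6 0.3] w 0.0472 close 0.0
cover side {'x-': (404.8, 0.46), 'x+': (500.7, 0.19), 'y-': (213.2, 3.98), 'y+': (367.3, 0.18)} centre 452.8 290.2
cover {'x-': (405.9, -0.76), 'x+': (503.8, 1.08), 'y-': (210.9, -0.0), 'y+': (310.7, 2.9)} centre 454.8 260.8
turn [ 0.007 -0.001 -0.002] rows 1 | shift after turn [ 0.061 -0.03   1.096] before [ 0.06  -0.036  1.096]
```

Emit:
move_arm(motion=[0.007,0,0,0.061,-0.02,0.2,0.5,0,0,0,0,0,0.3,0.5,0,0,0,0,0,0.3,0.5,0,0,0,0,0,0.15,0.5,0,0,0,0,0,0.09,0.5,0,0,0,0,0,0.03,0.5,0,0,0,0,0,0,0.5,0,0,0,0,0,0,0.5])

```text
time: 35.92
tool_pos: [0.4562, 0.2854, 0.0191]
ee_rot: [3.141, -0.001, 1.57]
wrist_force: [-0.6, 0.3, 0.4]
width: 0.0466
finger_force: 0.0
```

```bash
python3 st.py; python3 - <<'E'
from h import *
go((.4549,.2846,.016),down(0.0))
E
```

```text
t 35.9167 ramp [-112.77  560.9     6.32] pos [0.4562 0.2854 0.0191] F ex,ey,ez [-0.5  0.2  0.5] w 0.0466 close 0.0
turn [ 0.001 -0.002 -0.001] rows 1 | shift after turn [-0.008 -0.013  0.031] before [-0.008 -0.013  0.031]
```

Emit:
move_arm(motion=[0,0,0,-0.008,-0.012,0.025,0.5,0,0,0,0,0,0,0.2,0,0,0,0,0,0,0,0,0,0,0,0,0,0,0,0,0,0,0,0,0,0,0,0,0,0,0,0,0,0,0,0,0,0,0,0,0,0,0,0,0,0,0,0,0,0,0,0,0])

```text
time: 36.67
tool_pos: [0.4536, 0.2843, 0.0149]
ee_rot: [-3.139, 0.0, 1.571]
wrist_force: [0.1, 0.1, 1.9]
width: 0.0177
finger_force: 30.0
```

```bash
python3 st.py; python3 - <<'E'
from edges import *
t=robot.snapshot("top");s=robot.snapshot("side")
show("cover side",edges(s,(312,300,363,360),.012,"side"))
e=edges(t,(165,228,268,310),.012);show("cover",e)
E
```

```text
t 36.6667 ramp [-116.31  559.59    2.92] pos [0.4536 0.2843 0.0149] F ex,ey,ez [0.5 0.2 1.8] w 0.0177 close 0.0
cover side {'x-': (404.8, 0.46), 'x+': (500.8, 0.33), 'y-': (226.9, 0.83), 'y+': (367.3, 0.18)} centre 452.8 297.1
cover {'x-': (477.4, 0.04), 'x+': (503.8, -1.18), 'y-': (226.1, -47.92), 'y+': (275.8, 11.86)} centre 490.6 251.0
```

Emit:
move_arm(motion=[0,0,0,0,0,-0.05,0,0,0,0,0,0,-0.15,0,0,0,0,0,0,-0.2,0,0,0,0,0,0,-0.2,0,0,0,0,0,0,-0.2,0,0,0,0,0,0,-0.1,0,0,0,0,0,0,0,0,0,0,0,0,0,0,0])

```text
time: 37.43
tool_pos: [0.4536, 0.2841, 0.1043]
ee_rot: [-3.139, 0.0, 1.571]
wrist_force: [0.9, 0.0, -4.0]
width: 0.0178
finger_force: 30.0
```

```bash
python3 st.py; python3 - <<'E'
from h import *
go((.5952,.2807,.070),down(-0.5))
E
```

```text
t 37.4333 ramp [-93.32 559.4   89.24] pos [0.4536 0.2841 0.1043] F ex,ey,ez [-0.2  0.1 -4.1] w 0.0178 close 0.0
turn [-0.003  0.001  0.011] rows 1 | shift after turn [-0.022  1.416  0.343] before [-0.034  1.417  0.339]
```

Emit:
move_arm(motion=[-0.003,0,0.011,0,0.1,0,0,0,0,0,0,0.25,0,0,0,0,0,0,0.3,0,0,0,0,0,-0.01,0.3,0,0,0,0,0,-0.01,0.25,0,0,0,0,0,0,0.15,0,0,0,0,0,0,0.066,0.1,0,0,0,0,0,0,0.15,0,0,0,0,0,0,0.09,0,0,0,0,0,0,0,0,0,0,0,0,0,0,0,0,0,0,0,0,0,0])

```text
time: 38.43
tool_pos: [0.595, 0.2813, 0.0707]
ee_rot: [-3.141, 0.0, 1.563]
wrist_force: [-0.3, 0.7, -2.7]
width: 0.0179
finger_force: 30.0
```

```bash
python3 st.py; python3 - <<'E'
from edges import *
go((.5952,.2807,.048),down(-0.5))
t=robot.snapshot("top");s=robot.snapshot("side")
c=cv2.resize(s[280:360,250:350],(400,320));d=cv2.resize(t[160:280,180:330],(400,320))
cv2.imwrite("pics/p9.png",np.hstack([c,d])[:,:,::-1])
E
```

```text
t 38.4333 ramp [ 34.47 567.79  20.58] pos [0.595  0.2813 0.0707] F ex,ey,ez [-1.   0.7 -2.5] w 0.0179 close -0.5
turn [-0.     0.     0.001] rows 1 | shift after turn [-0.006  0.002  0.227] before [-0.006  0.002  0.227]
```

View pics/p9.png

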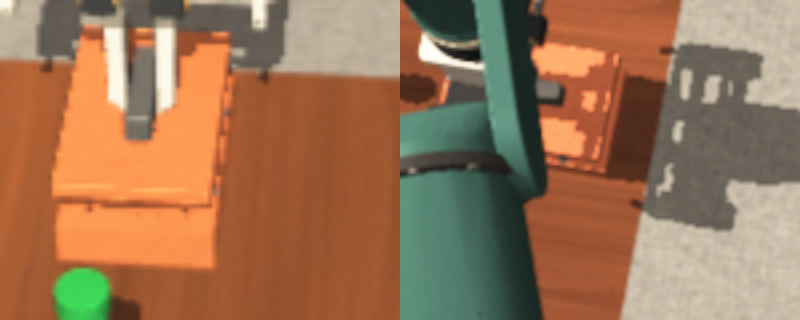

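Cover hovers over the mould, aligned. Lower.

Emit:
move_arm(motion=[0,0,0,-0.006,0,0.08,0,0,0,0,0,0,0.08,0,0,0,0,0,0,0.05,0,0,0,0,0,0,0.01,0,0,0,0,0,0,0,0,0,0,0,0,0,0,0])

```text
time: 39.03
tool_pos: [0.5953, 0.2804, 0.0485]
ee_rot: [-3.141, 0.0, 1.562]
wrist_force: [-0.1, 0.8, -2.7]
width: 0.0177
finger_force: 30.0
```

```bash
python3 st.py; python3 - <<'E'
from h import *
go((.5952,.2807,.044),down(-0.5))
E
```

```text
t 39.0333 ramp [ 29.11 566.99  -1.06] pos [0.5953 0.2804 0.0485] F ex,ey,ez [-0.9  0.8 -2.6] w 0.0177 close -0.5
turn [-0.  0.  0.] rows 1 | shift after turn [ 0.003 -0.001  0.045] before [ 0.003 -0.001  0.045]
```

Emit:
move_arm(motion=[0,0,0,0,0,0.02,0,0,0,0,0,0,0.015,0,0,0,0,0,0,0.005,0,0,0,0,0,0,0,0,0,0,0,0,0,0,0])

```text
time: 39.45
tool_pos: [0.5955, 0.2805, 0.0451]
ee_rot: [3.141, -0.0, 1.562]
wrist_force: [-0.3, 1.0, -3.1]
width: 0.018
finger_force: 30.0
```

```bash
python3 st.py
```

```text
t 39.45 ramp [ 28.47 567.1   -4.41] pos [0.5955 0.2805 0.0451] F ex,ey,ez [-1.2  1.  -2.9] w 0.018 close -0.5
```

Emit:
move_arm(motion=[0,0,0,0,0,0.01,0,0,0,0,0,0,0.005,0,0,0,0,0,0,0,0,0,0,0,0,0,0,0])

```text
time: 39.78
tool_pos: [0.5956, 0.2805, 0.045]
ee_rot: [3.14, -0.0, 1.562]
wrist_force: [-2.9, -1.6, 5.1]
width: 0.0183
finger_force: 30.0
```

```bash
python3 st.py
```

```text
t 39.7833 ramp [ 28.49 567.11  -4.52] pos [0.5956 0.2805 0.045 ] F ex,ey,ez [-1.4 -1.8  5.7] w 0.0183 close -0.5
```

Seated. Release, rise and look.

Emit:
move_arm(motion=[0,0,0,0,0,0,0.4,0,0,0,0,0,0,0.4,0,0,0,0,0,0,0.4,0,0,0,0,0,0,0.4,0,0,0,0,0,-0.1,0.4,0,0,0,0,0,-0.2,0.4,0,0,0,0,0,-0.3,0.4,0,0,0,0,0,-0.4,0.4,0,0,0,-0.1,-0.2,-0.4,0.4,0,0,0,-0.35,-0.1,-0.2,0.4,0,0,0,-0.38,-0.1,0,0.4,0,0,0,-0.38,-0.1,0,0.4])

```text
time: 40.78
tool_pos: [0.5468, 0.1604, 0.2034]
ee_rot: [3.135, -0.001, 1.564]
wrist_force: [1.1, -1.4, -0.8]
width: 0.0374
finger_force: 0.0
```

Emit:
move_arm(motion=[0,0,0,-0.38,-0.1,0,0.4,0,0,0,-0.38,-0.1,0,0.4,0,0,0,-0.38,-0.1,0,0.4,0,0,0,-0.38,-0.1,0,0.4,0,0,0,-0.2,-0.1,0,0.4,0,0,0,0,0,0,0.4])

```text
time: 41.28
tool_pos: [0.4935, -0.0144, 0.2008]
ee_rot: [3.14, 0.002, 1.557]
wrist_force: [-0.1, 0.7, 0.5]
width: 0.0377
finger_force: 0.0
```

```bash
python3 st.py; python3 - <<'E'
from edges import *
t=robot.snapshot("top");s=robot.snapshot("side")
cv2.imwrite("pics/t10.png",t[:,:,::-1]);cv2.imwrite("pics/s10.png",s[:,:,::-1])
show("cover on mould z=.042",edges(t,(185,165,275,235),.042))
c=cv2.resize(s[285:355,250:330],(400,350),interpolation=cv2.INTER_CUBIC);d=cv2.resize(t[165:235,190:270],(400,350),interpolation=cv2.INTER_CUBIC)
e=cv2.resize(s[140:220,265:365],(400,250));f=cv2.resize(t[180:300,400:520],(400,250))
cv2.imwrite("pics/p10.png",np.vstack([np.hstack([c,d]),np.hstack([e,f])])[:,:,::-1])
E
```

```text
t 41.2833 ramp [ -7.2  265.02 166.24] pos [ 0.4935 -0.0144  0.2008] F ex,ey,ez [-0.   0.7  0.5] w 0.0377 close -0.7999999999999972
cover on mould z=.042 {'x-': (545.0, 1.3), 'x+': (646.1, -0.57), 'y-': (206.7, -0.4), 'y+': (354.8, -0.37)} centre 595.6 280.8
```

View pics/p10.png

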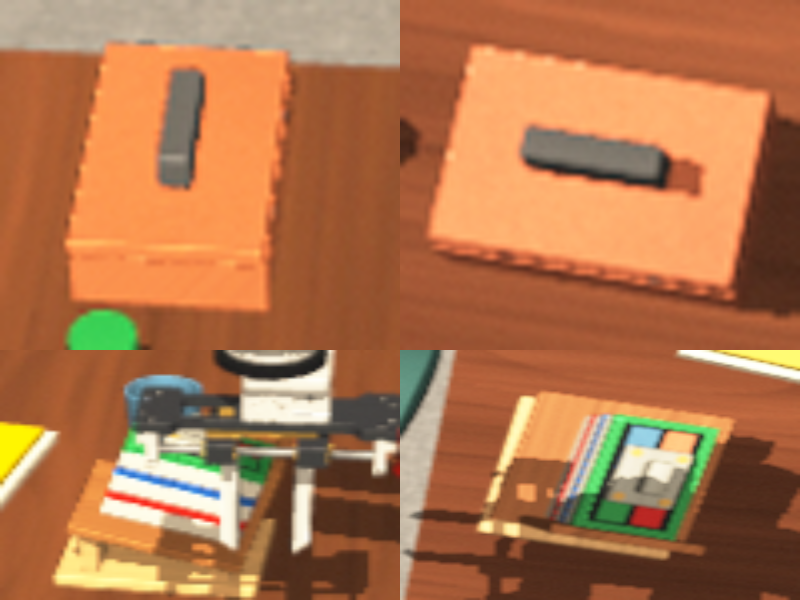

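Cover lies flush (edges within ~0.7 mm of the mould's); buckle centred flat on green, stack square. A short wait and a last check before handing in.

Emit:
move_arm(motion=[0,0,0,0,0,0,0.4,0,0,0,0,0,0,0.4,0,0,0,0,0,0,0.4,0,0,0,0,0,0,0.4,0,0,0,0,0,0,0.4,0,0,0,0,0,0,0.4,0,0,0,0,0,0,0.4,0,0,0,0,0,0,0.4,0,0,0,0,0,0,0.4,0,0,0,0,0,0,0.4,0,0,0,0,0,0,0.4,0,0,0,0,0,0,0.4])

```text
time: 42.38
tool_pos: [0.4947, -0.0108, 0.1997]
ee_rot: [3.141, 0.0, 1.562]
wrist_force: [-0.2, -0.3, -0.7]
width: 0.0378
finger_force: 0.0
```

```bash
python3 - <<'E'
from edges import *
t=robot.snapshot("top");t0=cv2.imread("pics/top0.png")[:,:,::-1]
e=edges(t,(165,165,275,310),.042);show("cover",e)
for n,(x,y,r) in dict(bottle=(112,172,28),jar=(285,138,14),jar2=(421,157,14),cup=(560,243,22),spool2=(536,341,14),spool=(125,272,14)).items():
    print(n,np.abs(t[y-r:y+r,x-r:x+r].astype(int)-t0[y-r:y+r,x-r:x+r]).mean().round(1))
p=np.argwhere(mask(t,"green")[190:300,420:510])[:,::-1]+[420,190]
h=cv2.convexHull(p.astype(np.int32))[:,0];c,d=ray("top",h);o=ORG+.09*EZ;q=c+d*(((o-c)@EZ)/(d@EZ))[:,None]-o
print("green",cv2.minAreaRect((np.c_[q@EX,q@EY]*1000).astype(np.float32)))
ok=abs(e["x+"][0]-646.1)<2 and abs(e["y+"][0]-354.8)<2
if ok: print(robot.close_job())
E
```

```text
cover {'x-': (544.9, 1.5), 'x+': (646.1, -0.57), 'y-': (206.7, -0.4), 'y+': (354.8, -0.37)} centre 595.5 280.8
bottle 7.7
jar 5.5
jar2 8.8
cup 7.8
spool2 18.8
spool 6.5
green ((60.69361114501953, -1.1968574523925781), (68.01498413085938, 117.97925567626953), 89.85469818115234)
the job is handed in; nothing more can be done
None
```

Handed in: red, blue and green cases (the only three present) stacked against the backstop about 1 mm off centre, the one buckle flat and loop up on green, and the cover on the mould flush to about 1 mm; nothing went near the bystanders, though the last picture comparison read higher at the red spool (18.8 against 5–9 elsewhere) and I did not look into why.

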